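# Put the tape measure away in the tool chest, using the lid's folding stay

## Robot

A 6-joint arm with a two-finger parallel gripper is mounted at the origin on the work surface; the furniture and walls round the work are solid. World frame = base frame: x ahead of the robot, y to its left, z up, the work surface at z = 0. Lengths are in m, angles in rad, forces in N, time in s.
With the tool pointing down it reaches from about 0.25 to 0.85 m from the base axis. Payload 12.5 kg.
Tool frame: the origin (TCP) lies midway between the tips of the shut fingers; the grasp point (between the pads) lies 19 mm behind it; z points along the fingers, y is the direction in which the jaws open and shut (so a half turn about z gives the same grasp; the last joint's range is limited). The gripper opens to 93 mm and grips with 3 to 60 N. Pads are 15 mm wide; open, the fingers measure 128 mm over their backs; the gripper's body (75 mm by 188 mm) begins 65 mm behind the grasp point.
Start: joints at [1.191, 0.351, 1.652, -0, 1.139, -0.085], TCP at [0.16, 0.526, 0.219] pointing down, gripper open.
Joint ranges: [-2.75, 2.75], [-0.79, 2.1], [0.01, 2.65], [-1.57, 4.71], [0.07, 3.14], [-2.87, 2.87]. Speed limits (rad/s): [2.22, 2.22, 2.79, 3.14, 3.14, 3.14].

## Interface

Orientations are given as a rotation vector (axis times angle).
In Python, from rig import get_obs, capture, camera_model, sign_off gives the robot as it stands.
- The arm moves only by the tool jog_arm, never from a script. Its argument "deltas" is a list of rows, each a list of 7 numbers: the opening, from 0 (shut) to 1 (fully open), then the shift along the tool's x, y, z in mm, then the turn, a rotation vector about the tool's x, y, z in rad. In form: [[hand, x, y, z, rx, ry, rz], ...]. A call has exactly 8 rows; each row shifts and turns the commanded pose from where the row before left it, along the tool's axes as they then stand; what a row does not reach is not made up. A row lasts 1/10 s, in which the tool goes at most 50 mm and 8.59 degrees, less where a joint would pass 70% of its speed; a pose out of reach is approached as far as the arm can. A call is refused whole if a number of a shift passes 50 or a number of a turn 0.15, either way. A call with a gripper value outside its range is refused whole. The fingers move at their own pace and stop on an object; "squeeze" is the grip in N (left out, the last holds). Time passes only in rows, so rows that do not move let the fingers close, or fill a call up. It gives the time, the measured TCP pose, the force and the opening at its end, in the units of the state.
- get_obs(): the state, without advancing time (a new reading comes with each control period).
- capture(name): name is "scene" or "top" or "wrist"; returns (picture, depth): 400x640x3 uint8, red, green, blue; 400x640 float32, m along the optical axis (not along the pixel's ray), 0 where there is no reading.
- camera_model(name): a dict with "K" (3x3 intrinsics, pixels), "world_from_camera" (4x4, takes a point from camera to world coordinates). Camera axes: x right, y down, z forward; pixel columns grow to the right and rows downward; lengths in m; the calibration is good to about 2 mm. A picture is of the moment at which its call begins: read the wrist's pose just before it. camera_model takes no time and is no camera call; for the wrist camera it gives the pose at the moment of the call.
- sign_off(): hands the job in, once; it reports no verdict.
The state is a dict: "t": time; "joints": joint angles; "qd": joint speeds; "tau": joint torques, N m; "ee_pos": TCP position; "tool_rot": TCP orientation; "wrist_force": force on the tool from outside, world axes, zero at the start; "wrist_torque": the same for the moment, N m; "gripper_width": finger opening in m.
Only numpy, scipy, OpenCV 4.12 (cv2) and the standard library are available. Lean on these libraries where they do the work, as an engineer would, in place of code of your own. Each camera call takes 0.05 s, during which the arm holds its last target. There are 200 camera calls.

## Task

Open the tool chest until its folding stay locks and holds the lid up by itself, and put the tape measure inside. Then press the stay's knuckle down to break it and close the lid all the way, gently, without letting it drop. Do not force the lid or the stay, and leave the other things on the bench where they are.

Things in the scene. Friction and masses are not known exactly. Their poses are not given: they have to be found in the camera images.
- lid (a joint): Lid of the grey steel tool chest: angle in rad, 0 shut, grows as it opens (the handle rises, turning about the rear rim). The stay locks somewhere between 1.19 and 1.44, differing from start to start: feel for it. Lid about 0.95 kg on a stiff hinge: with the stay broken it stays put down to about 0.9, falls shut below that, and springs back into lock if within about 0.07 of the lock.
- handle (a point): Middle of the bow handle on the lid's front edge: a round steel bar 10 mm thick along the chest's y, 108 mm between its bends, 38 mm clear of the lid's front (centre line to face), free above and below. Shut, it is 221 mm in front of the hinge line and 11 mm above it. The bar can turn in the fingers. Axes: x to the chest's rear, y to its left, z out of the lid.
- hinge (a point): Middle of the hinge line (along the chest's y) at the chest's rear rim, 115 mm above the bench. Axes: x to the rear, y to the left, z up; fixed while the robot works.
- chest_rim (a point): Centre of the chest's mouth at rim height, 115 mm above the bench. Chest 184 mm deep (x, to the rear), 320 wide (y, to the left), walls and floor 4 mm. A chisel (17 mm high) lies along the rear wall; a nut and, when shut, the stay take up the right third (y below -60 mm). The rest is free. z up.
- knuckle (a point): Middle of the knuckle bar of the folding stay at the right end inside the chest: a round steel bar 12.4 mm thick, 50 mm long, along the chest's y, pointing into the chest. x axis: along the stay's lower bar, from its foot pin (98 mm back along -x) to the knuckle. Pressing it down or to the rear with 4 to 9 N breaks the locked stay; it then folds down and draws the lid shut with it.
- stay_top (a point): Lid end of the stay's upper bar (80 mm from knuckle to lid pin); its x axis runs along the bar from the knuckle to the lid. Upper and lower bar are in line (within 0.13 rad) when the stay is locked, the knuckle then standing a little forward of straight, held there by a spring.
- stay_foot_pin (a point): Foot pin of the stay on the inside of the chest's right end, clamped in a slanting slot at a place that differs from start to start (which sets the angle of the lock). It holds, but pulling or pushing the lid against the locked stay with about 15 N at the handle drags it along its slot and spoils the setting.
- tape (a point): Centre of the yellow tape measure, half-way up, standing on the bench: case 36 mm (x) by 70 (y) by 62 high, hook end at +y, 0.28 kg. Grasp across x.
- hammer: Hammer lying behind the chest, 278 mm long: leave it.
- spanner_17: Open spanner lying in front of the chest, 186 mm long, 6 thick: leave it.
- weld_magnet_0: Flat triangular welding magnet in front of the chest, 104 mm: leave it.
- tube_cut_0: Square tube offcut, 40 x 110 x 40 mm, left of the chest: leave it.
Things that resemble listed ones, but are neither listed nor needed, are in the scene too. What is meant by the part that bears tape is not turquoise, and is the larger of those in its own colour.

How it is judged:
On the way, in this order (a step that is already met when the one before it is completed fails the run):
1. the lid stands open on its locked stay (bars in line), let go (value of joint lid above 1.1 rad and angle between the x axis of knuckle and the x axis of stay_top, either way round below 0.2 rad and contact force between the fingers and chest below 0.1 N), for 0.3 s.
2. the tape measure lies in the chest, let go, with the lid still up on its locked stay (all of step 1 and x of tape in the frame of chest_rim between -0.085 and 0.085 m and y of tape in the frame of chest_rim between -0.152 and 0.152 m and z of tape in the frame of chest_rim below -0.03 m and contact force between the fingers and tape_measure below 0.1 N), for 0.2 s.
3. the stay is broken at its knuckle (bars more than 0.4 rad out of line) and the lid has not fallen (angle between the x axis of knuckle and the x axis of stay_top, either way round above 0.4 rad and value of joint lid above 0.6 rad), for 0.1 s.
At the end, for the whole second after the job is handed in: The lid is fully shut (within 0.03 rad), let go, with the tape measure inside the chest (value of joint lid below 0.03 rad and x of tape in the frame of chest_rim between -0.085 and 0.085 m and y of tape in the frame of chest_rim between -0.152 and 0.152 m and z of tape in the frame of chest_rim below -0.03 m); the robot touches nothing.
It fails at once if the lid drops: it swings shut faster than 1.8 rad/s (velocity of joint lid below -1.8 rad/s and value of joint lid below 0.9 rad).
It fails at once if the stay is pressed or squeezed with more than 30 N (contact force between anything else and stay_lower above 30 N).
It fails at once if the lid is forced against the locked stay: the stay's foot pin is dragged more than 2 mm along its slot (about 15 N at the handle does it) (distance of stay_foot_pin from where it was at the start of the episode above 0.002 m).
It fails at once if one of the other things on the bench is moved more than 30 mm (distance of any of hammer, spanner_17, weld_magnet_0, tube_cut_0 from where it was at the start of the episode above 0.03 m).
It also fails if it takes over 72 s, if anything falls off the work surface, if the arm or the gripper's body presses on something with over 40 N, if the wrist force passes 120 N, or if a joint passes its speed limit or range.

## Working session

There is one attempt and no reset: what is moved stays moved. The work goes in short steps, Python scripts to look and compute and a tool call to move; the robot and the scene stay as the last step left them, time stands still between calls to the robot, and variables do not carry over. Pictures are saved under pics/ and viewed, about 8 in all and at most 12, crops included, and the job is handed in when it is done.

Besides the shell and the picture viewer there is one more tool, called after ">>>" as name(argument=value, ...) on one line, values as JSON. jog_arm: Moves the arm, as the interface text tells. Its arguments: {"type":"object","properties":{"deltas":{"type":"array","items":{"type":"array","items":{"type":"number"}}},"squeeze":{"type":"number"}},"required":["deltas"]}

```bash
mkdir -p pics; ls
python3 - <<'E'
from rig import *
import cv2,numpy as np
o=get_obs();print(o)
for n in("scene","top"):
    im,d=capture(n);cv2.imwrite(f"pics/{n}0.png",im[...,::-1]);np.savez(f"{n}0.npz",im=im,d=d,**camera_model(n));print(camera_model(n))
E
```

```text
pics
{'t': 0.0, 'joints': array([ 1.19141901e+00,  3.51238351e-01,  1.65240774e+00,  2.84690800e-06,
        1.13911804e+00, -8.46612933e-02]), 'qd': array([ 3.59132989e-05,  4.52364442e-04, -6.81139330e-04, -2.39370675e-04,
        5.90171265e-04,  5.61191700e-04]), 'tau': array([ 2.33137616e-03, -4.97307765e+01, -2.85263157e+01,  7.01574655e-02,
        2.55346054e-02, -1.09542457e-04]), 'ee_pos': array([0.15963733, 0.52596528, 0.21810649]), 'tool_rot': array([-4.61227112e-01, -3.10727573e+00,  1.78976201e-03]), 'wrist_force': array([-0.09472182, -0.66510753,  0.13624495]), 'wrist_torque': array([0.01942692, 0.02233887, 0.07791137]), 'gripper_width': 0.09293379364339667}
{'K': array([[371.67674164,   0.        , 313.63846153],
       [  0.        , 371.67674164, 192.91368928],
       [  0.        ,   0.        ,   1.        ]]), 'world_from_camera': array([[-0.78874829, -0.47815779,  0.38631758,  0.21138593],
       [-0.6147022 ,  0.60925603, -0.5009474 ,  0.66227725],
       [ 0.00416559, -0.63259167, -0.77447429,  0.81955574],
       [ 0.        ,  0.        ,  0.        ,  1.        ]])}
{'K': array([[440.39264903,   0.        , 313.19692206],
       [  0.        , 440.39264903, 195.77961211],
       [  0.        ,   0.        ,   1.        ]]), 'world_from_camera': array([[-0.01328442, -0.99016613,  0.13926434,  0.42149308],
       [-0.99965949,  0.01002324, -0.02409246,  0.20784173],
       [ 0.02245965, -0.13953697, -0.98996212,  1.3859808 ],
       [ 0.        ,  0.        ,  0.        ,  1.        ]])}
```

View pics/top0.png

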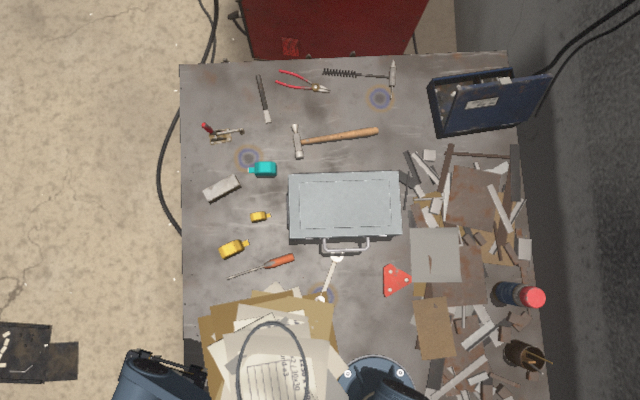

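View pics/scene0.png

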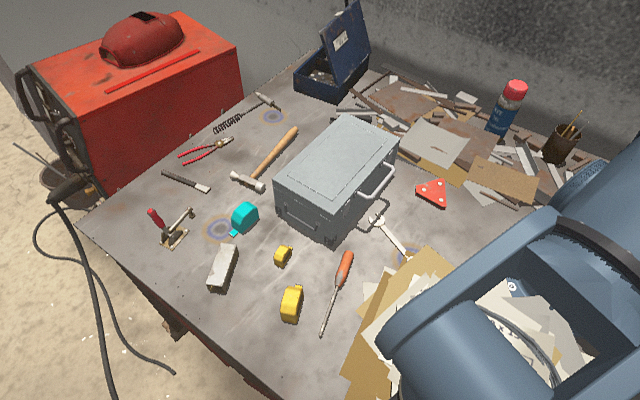

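The top view shows the chest lid (289–403, 172–242), its handle at about (346, 246), and the large yellow tape at (232, 249). The small yellow decoy is at (259, 216), the spanner at (330, 278) and the magnet at (396, 281). The scene view agrees.

```bash
cat > h.py <<'E'
import numpy as np,cv2
from scipy.spatial.transform import Rotation as R
def cloud(im,d,K,T):
    v,u=np.mgrid[:400,:640]; p=np.stack([(u-K[0,2])/K[0,0]*d,(v-K[1,2])/K[1,1]*d,d],-1)
    return p@T[:3,:3].T+T[:3,3]
def load(f):
    z=np.load(f); return z['im'],cloud(z['im'],z['d'],z['K'],z['world_from_camera']),z['d']
def snap(n,f=None):
    from rig import capture,camera_model
    m=camera_model(n); im,d=capture(n)
    if f: cv2.imwrite(f,np.ascontiguousarray(im[...,::-1]))
    return im,cloud(im,d,m['K'],m['world_from_camera']),d
E
python3 - <<'E'
from h import *
for f in("top0.npz","scene0.npz"):
    im,P,d=load(f); Z=P[...,2]; print(f)
    hsv=cv2.cvtColor(im,cv2.COLOR_RGB2HSV)
    box=(P[...,0]>.25)&(P[...,0]<.75)&(P[...,1]>-.15)&(P[...,1]<.35)&(d>0)
    m=(box&(Z>.095)&(Z<.16)).astype(np.uint8)
    n,l,s,c=cv2.connectedComponentsWithStats(m)
    for i in range(1,n):
        if s[i,4]>100:
            q=P[l==i]; print('comp',s[i],np.percentile(q,[1,50,99],axis=0).round(4).tolist())
            r=cv2.minAreaRect((q[:,:2]*1000).astype(np.float32)); print(r)
    top=box&(Z>.118)&(Z<.15)
    h=np.histogram(Z[box],bins=np.arange(.1,.15,.002)); print(list(zip(h[1].round(3),h[0])))
    y=((hsv[...,0]>18)&(hsv[...,0]<32)&(hsv[...,1]>150)&(hsv[...,2]>120)).astype(np.uint8)
    n,l,s,c=cv2.connectedComponentsWithStats(y)
    for i in range(1,n):
        if s[i,4]>60:
            q=P[l==i];print('yel',s[i],np.percentile(q,[1,50,99],axis=0).round(4).tolist())
            t=q[q[:,2]>np.percentile(q[:,2],99)-.006]; print(len(t),cv2.minAreaRect((t[:,:2]*1000).astype(np.float32)))
E
```

```text
top0.npz
comp [ 288  170  115   82 7573] [[0.4443, -0.0682, 0.1162], [0.5686, 0.089, 0.141], [0.669, 0.2444, 0.1472]]
((556.1023559570312, 87.99809265136719), (234.7338104248047, 321.9490661621094), 1.288184404373169)
[(np.float64(0.1), np.int64(1)), (np.float64(0.102), np.int64(0)), (np.float64(0.104), np.int64(1)), (np.float64(0.106), np.int64(8)), (np.float64(0.108), np.int64(9)), (np.float64(0.11), np.int64(18)), (np.float64(0.112), np.int64(18)), (np.float64(0.114), np.int64(16)), (np.float64(0.116), np.int64(31)), (np.float64(0.118), np.int64(26)), (np.float64(0.12), np.int64(23)), (np.float64(0.122), np.int64(21)), (np.float64(0.124), np.int64(27)), (np.float64(0.126), np.int64(43)), (np.float64(0.128), np.int64(76)), (np.float64(0.13), np.int64(72)), (np.float64(0.132), np.int64(70)), (np.float64(0.134), np.int64(156)), (np.float64(0.136), np.int64(618)), (np.float64(0.138), np.int64(1508)), (np.float64(0.14), np.int64(2076)), (np.float64(0.142), np.int64(1666)), (np.float64(0.144), np.int64(832)), (np.float64(0.146), np.int64(221))]
yel [219 240  30  18 138] [[0.4272, 0.3815
[... 1107 characters left out ...]
, np.int64(2816)), (np.float64(0.142), np.int64(2063)), (np.float64(0.144), np.int64(198)), (np.float64(0.146), np.int64(1))]
yel [274 245  18  17  99] [[0.5368, 0.3126, 0.006], [0.5459, 0.3603, 0.0378], [0.5595, 0.3699, 0.0437]]
50 ((549.689453125, 347.417724609375), (21.63130760192871, 32.63886642456055), 8.772886276245117)
yel [287 285  15  19  93] [[0.4157, 0.3776, 0.0035], [0.4564, 0.4092, 0.057], [0.4787, 0.4485, 0.1237]]
1 ((211.38592529296875, 662.2772216796875), (0.0, 0.0), 0.0)
yel [280 291  17  30 229] [[0.425, 0.4271, 0.0183], [0.4427, 0.4509, 0.0537], [0.4683, 0.4637, 0.0632]]
77 ((335.47625732421875, 537.069580078125), (31.74615478515625, 351.13189697265625), 49.90930938720703)
```

```bash
cat >> h.py <<'E'
def down(yaw):  # tool z down, tool y at angle yaw from world x
    y=np.array([np.cos(yaw),np.sin(yaw),0]);z=np.array([0,0,-1.]);return R.from_matrix(np.c_[np.cross(y,z),y,z])
def plan(pos,rot,n,hand,p0=None,r0=None):
    """n equal rows to pos/rot, in running tool axes; printed in calls of 8"""
    from rig import get_obs
    o=get_obs(); p=np.array(o['ee_pos']) if p0 is None else np.array(p0); r=R.from_rotvec(o['tool_rot']) if r0 is None else r0
    dr=(r.inv()*rot).as_rotvec()/n; dp=(np.array(pos)-p)/n
    for i in range(n):
        s=r.inv().apply(dp)*1000; print([hand]+s.round(1).tolist()+dr.round(4).tolist(),end=',\n' if (i+1)%8 else '\n--\n'); r=r*R.from_rotvec(dr)
    print()
E
python3 - <<'E'
from h import *
from rig import camera_model,get_obs
o=get_obs();T=camera_model('wrist')['world_from_camera'];r=R.from_rotvec(o['tool_rot']).as_matrix()
print('cam in tool',(r.T@(T[:3,3]-o['ee_pos'])).round(3),(r.T@T[:3,:3]).round(3).tolist())
plan([.39,.09,.30],down(0.02),16,1)
E
```

```text
cam in tool [ 0.07  -0.    -0.166] [[-0.0, -0.967, -0.253], [1.0, -0.0, 0.001], [-0.001, -0.253, 0.967]]
[1, -21.7, -21.9, -5.1, -0.0001, 0.0, 0.0785],
[1, -23.3, -20.1, -5.1, -0.0001, 0.0, 0.0785],
[1, -24.8, -18.2, -5.1, -0.0001, 0.0, 0.0785],
[1, -26.2, -16.2, -5.1, -0.0001, 0.0, 0.0785],
[1, -27.4, -14.1, -5.1, -0.0001, 0.0, 0.0785],
[1, -28.4, -11.9, -5.1, -0.0001, 0.0, 0.0785],
[1, -29.3, -9.7, -5.1, -0.0001, 0.0, 0.0785],
[1, -29.9, -7.3, -5.1, -0.0001, 0.0, 0.0785]
--
[1, -30.4, -5.0, -5.1, -0.0001, 0.0, 0.0785],
[1, -30.7, -2.6, -5.1, -0.0001, 0.0, 0.0785],
[1, -30.8, -0.2, -5.1, -0.0001, 0.0, 0.0785],
[1, -30.7, 2.3, -5.1, -0.0001, 0.0, 0.0785],
[1, -30.5, 4.7, -5.1, -0.0001, 0.0, 0.0785],
[1, -30.0, 7.0, -5.1, -0.0001, 0.0, 0.0785],
[1, -29.4, 9.4, -5.1, -0.0001, 0.0, 0.0785],
[1, -28.5, 11.6, -5.1, -0.0001, 0.0, 0.0785]
--
```

>>> jog_arm(deltas=[[1,-21.7,-21.9,-5,0,0,0.0785],[1,-23.3,-20,-5,0,0,0.0785],[1,-24.8,-18,-5,0,0,0.0785],[1,-26.2,-16,-5,0,0,0.0785],[1,-27.4,-14,-5,0,0,0.0785],[1,-28.4,-12,-5,0,0,0.0785],[1,-29.3,-9.7,-5,0,0,0.0785],[1,-29.9,-7.3,-5,0,0,0.0785]])

```text
t: 0.9
ee_pos: [0.2754, 0.3076, 0.2587]
tool_rot: [-1.403, -2.811, 0.0]
wrist_force: [0.2, 0.8, 0.7]
gripper_width: 0.0931
```

>>> jog_arm(deltas=[[0.28,-30.4,-5,-5,0,0,0.0785],[0.28,-30.7,-2.6,-5,0,0,0.0785],[0.28,-30.8,0,-5,0,0,0.0785],[0.28,-30.7,2.3,-5,0,0,0.0785],[0.28,-30.5,4.7,-5,0,0,0.0785],[0.28,-30,7,-5,0,0,0.0785],[0.28,-29.4,9.4,-5,0,0,0.0785],[0.28,-28.5,11.6,-5,0,0,0.0785]])

```text
t: 1.7
ee_pos: [0.3906, 0.0897, 0.2987]
tool_rot: [-2.203, -2.24, 0.0]
wrist_force: [0.8, 0.9, -0.4]
gripper_width: 0.0332
```

Run:
```python
from h import *
from rig import get_obs
o=get_obs();print(o)
im,P,d=snap('wrist','pics/w1.png');np.savez('w1.npz',im=im,P=P)
im,P,d=snap('top');np.savez('top1.npz',im=im,P=P)
```

```text
{'t': 1.7, 'joints': array([ 1.09397486e-01, -1.53099733e-02,  1.88957871e+00, -1.96854191e-06,
        1.26759378e+00,  9.27349663e-02]), 'qd': array([-7.33162656e-01,  1.02898768e-01, -2.21777516e-01,  4.15893722e-04,
        1.20191218e-01,  5.07419172e-02]), 'tau': array([ 5.53958237e+00, -3.11059964e+01, -2.89933634e+01,  2.28812179e-02,
       -9.35414736e-02, -1.24214441e-01]), 'ee_pos': array([0.39064018, 0.08968548, 0.29871542]), 'tool_rot': array([-2.20273791e+00, -2.23975161e+00,  3.30303021e-04]), 'wrist_force': array([ 0.7907992 ,  0.85039439, -0.3882447 ]), 'wrist_torque': array([-0.05288315,  0.07623929,  0.0067301 ]), 'gripper_width': 0.03321273408224925}
```

View pics/w1.png

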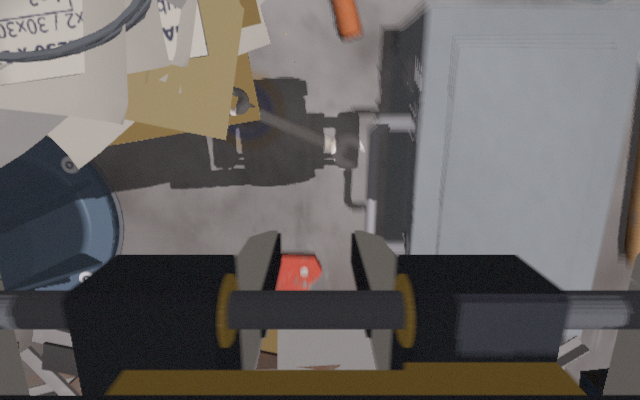

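The wrist view shows the handle bar near column 370 (rows 120–250, partly in shadow), the lid front edge near column 412, and the fingers at 280 and 350. I'll measure it from the depth image.

Run:
```python
from h import *
for f in('w1.npz','top1.npz'):
    z=np.load(f);P=z['P'];Z=P[...,2]
    print(f)
    # lid top
    m=(Z>.132)&(Z<.15)&(P[...,0]>.46)&(P[...,0]<.7)&(P[...,1]>-.1)&(P[...,1]<.27)
    q=P[m]; print('lid',len(q),cv2.minAreaRect((q[:,:2]*1000).astype(np.float32)),np.median(q[:,2]))
    # front edge line: min x by y bin
    for nm,sel,fn in(('front',m,np.min),('rear',m,np.max)):
        pts=[]
        for y in np.arange(-.05,.23,.01):
            a=P[sel&(abs(P[...,1]-y)<.005)]
            if len(a)>20: pts.append((y,np.percentile(a[:,0],1 if fn is np.min else 99)))
        pts=np.array(pts); c=np.polyfit(pts[:,0],pts[:,1],1); c=np.polyfit(pts[:,0][abs(pts[:,1]-np.polyval(c,pts[:,0]))<.004],pts[:,1][abs(pts[:,1]-np.polyval(c,pts[:,0]))<.004],1);print(nm,c,np.polyval(c,.088),len(pts))
    for lo,hi,nm in((-.09,.0,'R'),(.2,.27,'L')):
        a=P[m];  
        pts=[]
        for x in np.arange(.5,.65,.01):
            b=a[abs(a[:,0]-x)<.005]
            if len(b)>20: pts.append((x,np.percentile(b[:,1],1 if nm=='R' else 99)))
        pts=np.array(pts); 
        if len(pts)>3: print(nm,np.polyfit(pts[:,0],pts[:,1],1),np.median(pts[:,1]))
    h=(Z>.112)&(Z<.145)&(P[...,0]>.40)&(P[...,0]<.472)&(P[...,1]>0)&(P[...,1]<.18)
    q=P[h]; print('handle',len(q),np.percentile(q,[2,50,98],axis=0).round(4).tolist())
    b=q[q[:,0]<np.percentile(q[:,0],40)+.004]; 
    for y in np.arange(.02,.16,.015):
        c=q[abs(q[:,1]-y)<.0075]
        if len(c): print(y.round(3),np.percentile(c[:,0],[2,25,50,75]).round(4),c[:,2].max().round(4),len(c))
```

```text
w1.npz
lid 55176 ((565.3233642578125, 86.24300384521484), (202.5894317626953, 315.4321594238281), 0.557627260684967) 0.14164160457144573
front [1.49416711 0.23906674] 0.3705534429209357 26
rear [-0.03374742  0.66511445] 0.6621446819821648 26
R [-0.36912676  0.22086033] 0.020919460772404107
L [0.0148035 0.2331228] 0.24174041728226042
handle 1628 [[0.4372, 0.0235, 0.1263], [0.4438, 0.104, 0.1301], [0.4705, 0.1502, 0.1321]]
0.02 [0.4604 0.464  0.4668 0.4694] 0.1321 103
0.035 [0.4388 0.4411 0.4439 0.4463] 0.1323 73
0.05 [0.4387 0.4406 0.4429 0.4454] 0.133 147
0.065 [0.4382 0.4401 0.4425 0.4449] 0.1321 155
0.08 [0.4381 0.4397 0.442  0.4447] 0.1332 158
0.095 [0.4376 0.4395 0.4418 0.4444] 0.1324 162
0.11 [0.437  0.4388 0.4412 0.4437] 0.1326 173
0.125 [0.4369 0.4389 0.441  0.4436] 0.1324 169
0.14 [0.437  0.4425 0.4479 0.4592] 0.1332 360
0.155 [0.4455 0.4523 0.4595 0.4662] 0.1326 128
top1.npz
lid 6849 ((564.91162109375, 87.40438842773438), (202.13351440429688, 320.7605895996094), 1.5302860736846924) 0.14123255196736695
front [-0.05500432  0.49154489] 0.4867045097692073 29
rear [-0.02503907  0.66567648] 0.663473038816725 29
R [ 0.02396401 -0.08166511] -0.06798244801915299
L [0.02898166 0.22732188] 0.24403450033250734
handle 116 [[0.4398, 0.0373, 0.1255], [0.4462, 0.126, 0.1299], [0.4701, 0.1513, 0.1347]]
0.035 [0.4442 0.4455 0.4469 0.4484] 0.1334 7
0.05 [0.4441 0.4443 0.4457 0.4471] 0.1352 10
0.065 [0.4416 0.4418 0.4445 0.4473] 0.1348 17
0.08 [0.4447 0.4454 0.4461 0.4469] 0.1317 2
0.095 [0.4449 0.4449 0.4463 0.4478] 0.1318 4
0.11 [0.4422 0.445  0.4451 0.4478] 0.1335 12
0.125 [0.4396 0.4423 0.4425 0.4452] 0.1342 14
0.14 [0.4398 0.4427 0.4483 0.4595] 0.1361 31
0.155 [0.4466 0.4527 0.4597 0.4654] 0.1333 19<stdin>:14: RankWarning: Polyfit may be poorly conditioned
```

>>> jog_arm(deltas=[[0.28,0,17,10,0,0,0],[0.28,0,18,20,0,0,0],[0.28,-2,17,30,0,0,0],[0.28,0,0,35,0,0,0],[0.28,0,0,25,0,0,0],[0.28,0,0,10,0,0,0],[0.28,0,0,5,0,0,0],[0.28,0,0,0,0,0,0]])

```text
t: 2.6
ee_pos: [0.4425, 0.0902, 0.164]
tool_rot: [2.198, 2.244, 0.0]
wrist_force: [0.1, 0.0, -0.1]
gripper_width: 0.0259
```

Run:
```python
from h import *
from rig import get_obs
o=get_obs();print(o['ee_pos'],o['tool_rot'])
im,P,d=snap('wrist','pics/w2.png')
Z=P[...,2]
h=(Z>.112)&(Z<.14)&(P[...,0]>.41)&(P[...,0]<.462)&(P[...,1]>.05)&(P[...,1]<.14)
q=P[h]
for y in np.arange(.06,.14,.015):
    c=q[abs(q[:,1]-y)<.0075]
    if len(c): print(y.round(3),np.percentile(c[:,0],[2,25,50,75,98]).round(4),np.percentile(c[:,2],98).round(4),len(c))
print(down(.022).as_rotvec())
```

```text
[0.44252617 0.09024199 0.16399078] [2.19848664e+00 2.24396273e+00 3.62173916e-04]
0.06 [0.4384 0.4408 0.4432 0.4456 0.4477] 0.1318 361
0.075 [0.4382 0.4402 0.4426 0.445  0.4473] 0.1319 375
0.09 [0.4379 0.4402 0.4424 0.4447 0.4469] 0.1319 388
0.105 [0.4371 0.4395 0.4419 0.4442 0.4465] 0.1318 425
0.12 [0.4369 0.4392 0.4416 0.4439 0.4461] 0.1318 442
0.135 [0.4368 0.439  0.4414 0.444  0.4474] 0.1318 401
[2.19687171 2.24574244 0.        ]
```

View pics/w2.png

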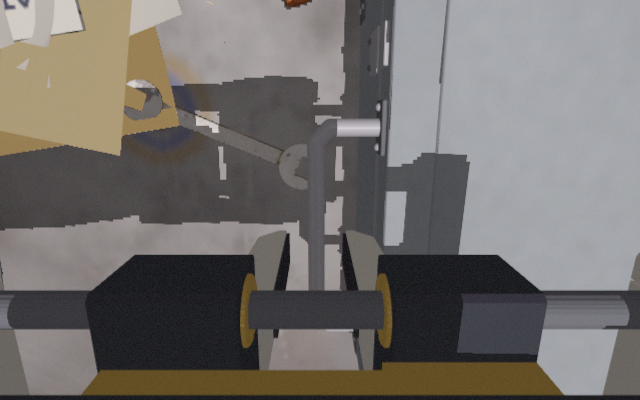

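The bar (column 317) sits between the fingers (about 280 and 350), with the measured x agreeing. Next I descend and grip, then plan the arc.

>>> jog_arm(deltas=[[0.28,0,0,20,0,0,0],[0.28,0,0,20,0,0,0],[0.28,0,0,12,0,0,0],[0.28,0,0,5,0,0,0],[0.0,0,0,0,0,0,0],[0.0,0,0,0,0,0,0],[0.0,0,0,0,0,0,0],[0.0,0,0,0,0,0,0]], squeeze=12)

```text
t: 3.45
ee_pos: [0.4426, 0.09, 0.1073]
tool_rot: [2.199, 2.243, 0.001]
wrist_force: [-2.8, 0.7, 7.0]
gripper_width: 0.0095
```

```bash
cat >> h.py <<'E'
RAD,PH=.2213,.0497
def arc(a0,a1,n,hand=0):  # lid angle a0->a1, tool axis y = chest x, z down
    a=np.linspace(a0,a1,n+1)+PH; y=-RAD*np.cos(a)*1000; z=-RAD*np.sin(a)*1000
    y=y.round(1);z=z.round(1)
    for i in range(n): print([hand,0,round(y[i+1]-y[i],1),round(z[i+1]-z[i],1),0,0,0],end=',\n' if (i+1)%8 else '\n--\n')
E
python3 - <<'E'
from h import *
from rig import get_obs
o=get_obs();print(o['ee_pos'],o['tool_rot'],o['wrist_force'],o['gripper_width'])
arc(0,1.12,24)
E
```

```text
[0.44260409 0.09003885 0.10734532] [2.19879820e+00 2.24324919e+00 8.73452044e-04] [-2.81324374  0.69511329  7.0418492 ] 0.009504800003562972
[0, 0, np.float64(0.7), np.float64(-10.3), 0, 0, 0],
[0, 0, np.float64(1.3), np.float64(-10.2), 0, 0, 0],
[0, 0, np.float64(1.7), np.float64(-10.2), 0, 0, 0],
[0, 0, np.float64(2.2), np.float64(-10.1), 0, 0, 0],
[0, 0, np.float64(2.6), np.float64(-10.0), 0, 0, 0],
[0, 0, np.float64(3.1), np.float64(-9.8), 0, 0, 0],
[0, 0, np.float64(3.6), np.float64(-9.7), 0, 0, 0],
[0, 0, np.float64(4.0), np.float64(-9.5), 0, 0, 0]
--
[0, 0, np.float64(4.5), np.float64(-9.4), 0, 0, 0],
[0, 0, np.float64(4.9), np.float64(-9.1), 0, 0, 0],
[0, 0, np.float64(5.3), np.float64(-8.8), 0, 0, 0],
[0, 0, np.float64(5.7), np.float64(-8.6), 0, 0, 0],
[0, 0, np.float64(6.1), np.float64(-8.3), 0, 0, 0],
[0, 0, np.float64(6.5), np.float64(-8.1), 0, 0, 0],
[0, 0, np.float64(6.8), np.float64(-7.7), 0, 0, 0],
[0, 0, np.float64(7.2), np.float64(-7.4), 0, 0, 0]
--
[0, 0, np.float64(7.6), np.float64(-7.0), 0, 0, 0],
[0, 0, np.float64(7.9), np.float64(-6.7), 0, 0, 0],
[0, 0, np.float64(8.1), np.float64(-6.3), 0, 0, 0],
[0, 0, np.float64(8.5), np.float64(-6.0), 0, 0, 0],
[0, 0, np.float64(8.7), np.float64(-5.5), 0, 0, 0],
[0, 0, np.float64(9.0), np.float64(-5.1), 0, 0, 0],
[0, 0, np.float64(9.2), np.float64(-4.7), 0, 0, 0],
[0, 0, np.float64(9.4), np.float64(-4.2), 0, 0, 0]
--
```

>>> jog_arm(deltas=[[0,0,0.7,-10.3,0,0,0],[0,0,1.3,-10.2,0,0,0],[0,0,1.7,-10.2,0,0,0],[0,0,2.2,-10.1,0,0,0],[0,0,2.6,-10,0,0,0],[0,0,3.1,-9.8,0,0,0],[0,0,3.6,-9.7,0,0,0],[0,0,4,-9.5,0,0,0]])

```text
t: 4.25
ee_pos: [0.4605, 0.0904, 0.1869]
tool_rot: [-2.197, -2.242, 0.004]
wrist_force: [-7.0, 1.9, -2.8]
gripper_width: 0.0093
```

>>> jog_arm(deltas=[[0,0,4.5,-9.4,0,0,0],[0,0,4.9,-9.1,0,0,0],[0,0,5.3,-8.8,0,0,0],[0,0,5.7,-8.6,0,0,0],[0,0,6.1,-8.3,0,0,0],[0,0,6.5,-8.1,0,0,0],[0,0,6.8,-7.7,0,0,0],[0,0,7.2,-7.4,0,0,0]])

```text
t: 5.05
ee_pos: [0.506, 0.0916, 0.2554]
tool_rot: [-2.195, -2.24, 0.007]
wrist_force: [-22.9, 0.7, 17.5]
gripper_width: 0.0114
```

>>> jog_arm(deltas=[[0,0,7.6,-7.0,0,0,0],[0,0,7.9,-6.7,0,0,0],[0,0,8.1,-6.3,0,0,0],[0,0,8.5,-6,0,0,0],[0,0,8.7,-5.5,0,0,0],[0,0,9,-5.1,0,0,0],[0,0,9.2,-4.7,0,0,0],[0,0,9.4,-4.2,0,0,0]])

```text
t: 5.85
ee_pos: [0.5775, 0.0931, 0.3024]
tool_rot: [2.198, 2.243, 0.004]
wrist_force: [-7.0, 2.7, 11.2]
gripper_width: 0.0094
```

Run:
```python
from h import *
from rig import get_obs
o=get_obs();print(o['ee_pos'],o['tool_rot'],o['wrist_force'],o['gripper_width'])
for n in('scene','top'):
    im,P,d=snap(n,f'pics/{n}2.png');np.savez(n+'2.npz',im=im,P=P)
im=cv2.imread('pics/scene2.png');t=cv2.imread('pics/top2.png')
a=cv2.resize(im[60:280,240:460],(600,600),interpolation=2); cv2.imwrite('pics/c2.png',a)
arc(1.12,1.44,16)
```

```text
[0.57748248 0.09307501 0.30240854] [2.19803105 2.24301049 0.00355278] [-7.01794843  2.683628   11.2389756 ] 0.009373854637075194
[0, 0, np.float64(4.1), np.float64(-1.7), 0, 0, 0],
[0, 0, np.float64(4.1), np.float64(-1.6), 0, 0, 0],
[0, 0, np.float64(4.2), np.float64(-1.6), 0, 0, 0],
[0, 0, np.float64(4.2), np.float64(-1.4), 0, 0, 0],
[0, 0, np.float64(4.2), np.float64(-1.3), 0, 0, 0],
[0, 0, np.float64(4.2), np.float64(-1.3), 0, 0, 0],
[0, 0, np.float64(4.3), np.float64(-1.2), 0, 0, 0],
[0, 0, np.float64(4.3), np.float64(-1.1), 0, 0, 0]
--
[0, 0, np.float64(4.3), np.float64(-1.0), 0, 0, 0],
[0, 0, np.float64(4.3), np.float64(-0.9), 0, 0, 0],
[0, 0, np.float64(4.3), np.float64(-0.9), 0, 0, 0],
[0, 0, np.float64(4.4), np.float64(-0.7), 0, 0, 0],
[0, 0, np.float64(4.4), np.float64(-0.7), 0, 0, 0],
[0, 0, np.float64(4.4), np.float64(-0.6), 0, 0, 0],
[0, 0, np.float64(4.4), np.float64(-0.5), 0, 0, 0],
[0, 0, np.float64(4.4), np.float64(-0.4), 0, 0, 0]
--
```

View pics/c2.png

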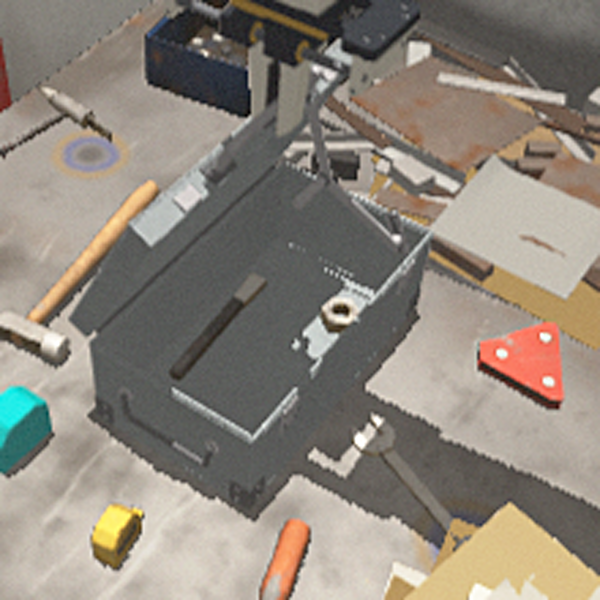

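The crop shows the lid open at about 1.1 rad. In the crop, the stay's foot pin is near (397, 240), its knuckle near (322, 182), and its upper bar rises behind the handle; the inside left is free. I'll measure the stay geometry.

Run:
```python
from h import *
z=np.load('scene2.npz');P=z['P'];im=z['im']
c,s=np.cos(.022),np.sin(.022)
H=np.array([.6635,.093,.116]);M=np.array([[c,s,0],[-s,c,0],[0,0,1]])
Q=(P-H)@M.T   # hinge frame: x rear, y left, z up
m=(Q[...,1]<-.09)&(Q[...,1]>-.156)&(Q[...,0]<.03)&(Q[...,0]>-.18)&(Q[...,2]>-.07)&(Q[...,2]<.25)
v,u=np.nonzero(m)
print(u.min(),u.max(),v.min(),v.max())
for vv in range(70,156,4):
    uu=np.nonzero(m[vv])[0]
    print(vv,[(int(a),*(Q[vv,a]*1000).round(0).astype(int).tolist(),int(im[vv,a].mean())) for a in uu[::2]][:14])
cv2.imwrite('pics/c3.png',cv2.resize(im[60:160,320:440,::-1],(720,600),interpolation=cv2.INTER_CUBIC))
```

```text
324 396 74 159
70 []
74 [(363, -54, -147, 176, 115)]
78 [(359, -56, -126, 176, 137), (361, -59, -130, 176, 192), (363, -62, -135, 174, 193), (365, -65, -140, 173, 105)]
82 [(354, -56, -103, 178, 100), (367, -75, -133, 169, 192)]
86 [(358, -69, -101, 173, 176), (360, -74, -103, 174, 218), (362, -75, -110, 171, 180)]
90 [(357, -73, -92, 168, 190), (359, -75, -97, 166, 180)]
94 []
98 [(352, -28, -151, 91, 100), (354, -34, -151, 93, 102)]
102 [(353, -32, -152, 78, 104), (355, -40, -148, 84, 98)]
106 [(354, -37, -151, 68, 95), (356, -42, -152, 70, 96)]
110 [(355, -42, -150, 57, 98), (357, -47, -151, 60, 96)]
114 [(334, 21, -142, 19, 96), (336, 21, -153, 12, 91), (355, -43, -150, 44, 132), (357, -49, -150, 47, 98), (359, -54, -153, 48, 122)]
118 [(330, 23, -125, 14, 88), (332, 21, -133, 10, 91), (334, 15, -133, 13, 93), (336, 14, -144, 6, 89), (338, 9, -147, 6, 94), (340, 5, -151, 5, 96), (356, -47, -151, 31, 121), (358, -53, -151, 35, 99), (360, -59, -152, 37, 120)]
122 [(325, 20, -97, 20, 78), (327, 20, -107, 13, 91), (329, 17, -113, 10, 89), (331, 13, -117, 9, 87), (333, 10, -122, 8, 93
[... 1214 characters left out ...]
2), (332, 0, -106, -36, 85), (334, -1, -116, -43, 82), (336, -1, -127, -51, 82), (338, -1, -138, -59, 80), (340, -2, -148, -66, 83), (371, -106, -144, -6, 98), (373, -111, -146, -5, 125), (375, -116, -148, -3, 141)]
142 [(329, 1, -92, -42, 82), (331, -1, -101, -48, 84), (333, -2, -110, -54, 88), (335, -1, -122, -64, 85), (375, -119, -147, -16, 98), (377, -124, -148, -14, 113), (379, -130, -148, -11, 181)]
146 [(329, -1, -91, -56, 89), (331, -1, -101, -64, 84), (379, -133, -145, -22, 97), (381, -138, -148, -22, 101), (383, -144, -147, -17, 161), (385, -147, -154, -21, 215)]
150 [(382, -145, -145, -31, 99), (384, -151, -144, -26, 95), (392, -178, -132, -1, 146)]
154 [(389, -180, -112, 0, 178)]
```

View pics/c3.png

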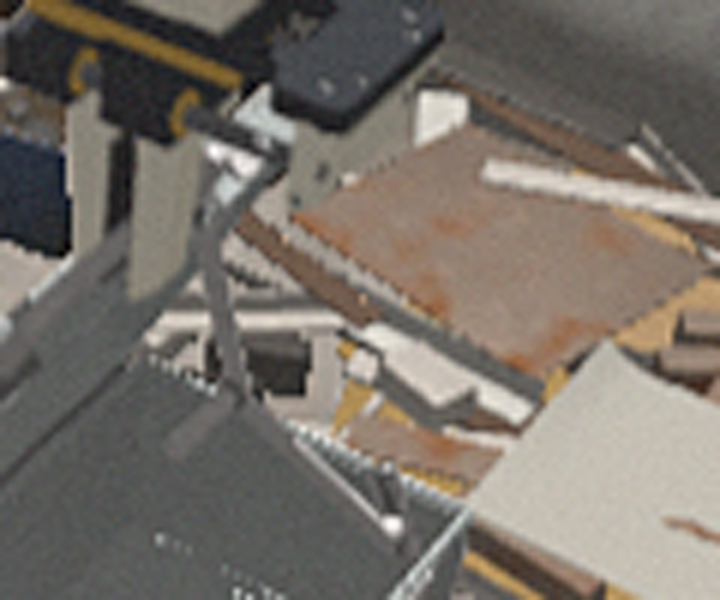

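Solving the measured stay geometry puts the lock at about +0.127 rad from here, so θ ≈ 1.25, inside the given range. I'll approach to +0.08 and relieve the radial force on the way.

>>> jog_arm(deltas=[[0,0,3,-2.2,0,0,0],[0,0,3,-2,0,0,0],[0,0,3,-1.8,0,0,0],[0,0,3,-1.6,0,0,0],[0,0,3,-1.5,0,0,0],[0,0,1.5,-0.5,0,0,0],[0,0,0,0,0,0,0],[0,0,0,0,0,0,0]])

```text
t: 6.75
ee_pos: [0.594, 0.0933, 0.309]
tool_rot: [2.199, 2.243, 0.002]
wrist_force: [0.9, 5.0, 1.7]
gripper_width: 0.0092
```

```bash
cat > stay.py <<'E'
from h import *
from rig import get_obs
def stay(tag=None,verbose=True):
    im,P,d=snap('scene',f'pics/{tag}.png' if tag else None)
    c,s=np.cos(.022),np.sin(.022);H=np.array([.6635,.093,.116]);M=np.array([[c,s,0],[-s,c,0],[0,0,1]])
    Q=(P-H)@M.T*1000; x,y,z=Q[...,0],Q[...,1],Q[...,2]
    b=(y>-157)&(y<-142)
    lo=b&(x>-150)&(x<-70)&(abs(z-(8.5+.537*(x+80)))<22)
    up=b&(z>35)&(z<110)&(x<5)&(x>-75)
    r=[]
    for m in(lo,up):
        q=Q[m][:,[0,2]]
        vx,vy,x0,y0=cv2.fitLine(q.astype(np.float32),cv2.DIST_HUBER,0,.01,.01).ravel()
        a=np.degrees(np.arctan2(abs(vy),vx*np.sign(vy))); r.append((len(q),round(float(a),1),float(x0.round(1)),float(y0.round(1))))
    print('lower,upper (n,deg,x0,z0)',r)
    k=(y>-130)&(y<-100)&(x>-110)&(x<-20)&(z>-20)&(z<60)
    if k.any(): print('knuckle',np.median(Q[k],axis=0).round(1),k.sum())
    return im,P,Q
if __name__=='__main__':
    o=get_obs();print(o['t'],o['ee_pos'],o['wrist_force'],o['gripper_width'])
    p=(o['ee_pos']+[0,0,.019]-[.6635,0,.116]);print('theta',np.arctan2(p[2],-p[0])-PH,np.hypot(p[0],p[2]))
    stay()
E
python3 stay.py
```

```text
6.75 [0.594009   0.0932629  0.30898811] [0.89888461 5.03562958 1.67082634] 0.009179398325976617
theta 1.2043284753466967 0.2230873292415929
lower,upper (n,deg,x0,z0) [(145, 32.5, -107.5999984741211, 1.2000000476837158), (126, 57.5, -40.20000076293945, 68.30000305175781)]
knuckle [ -66.6 -115.5   30.2] 34
```

>>> jog_arm(deltas=[[0,0,1.5,-0.5,0,0,0],[0,0,1.5,-0.5,0,0,0],[0,0,1.5,-0.5,0,0,0],[0,0,0,0,0,0,0],[0,0,0,0,0,0,0],[0,0,0,0,0,0,0],[0,0,0,0,0,0,0],[0,0,0,0,0,0,0]])

```text
t: 7.6
ee_pos: [0.5984, 0.0933, 0.3105]
tool_rot: [2.199, 2.243, 0.002]
wrist_force: [0.8, 5.4, -0.1]
gripper_width: 0.009
```

```bash
python3 stay.py
```

```text
7.6 [0.59840523 0.09329678 0.31051471] [ 0.84445425  5.44966987 -0.05241418] 0.008957904075130396
theta 1.2251753440937212 0.22321707108793545
lower,upper (n,deg,x0,z0) [(147, 34.4, -109.4000015258789, 1.899999976158142), (142, 53.8, -40.400001525878906, 69.0999984741211)]
knuckle [ -69.2 -115.3   32.4] 42
```

Bend is 19° and about 0.03 rad remains, inside the spring-in range. I'll let the handle go between the fingers so the spring can lock it.

>>> jog_arm(deltas=[[0.28,0,0,0,0,0,0],[0.28,0,0,0,0,0,0],[0.28,0,0,0,0,0,0],[0.28,0,0,0,0,0,0],[0.28,0,0,0,0,0,0],[0.28,0,0,0,0,0,0],[0.28,0,0,0,0,0,0],[0.28,0,0,0,0,0,0]])

```text
t: 8.45
ee_pos: [0.5982, 0.0929, 0.3106]
tool_rot: [2.199, 2.243, 0.001]
wrist_force: [4.4, -3.0, 3.2]
gripper_width: 0.0261
```

```bash
python3 stay.py
python3 - <<'E'
from h import *
im,P,d=snap('top')
m=(P[...,2]>.2)&(P[...,2]<.36)&(P[...,0]>.5)&(P[...,0]<.68)&(((P[...,1]>.15)&(P[...,1]<.25))|((P[...,1]<.04)&(P[...,1]>-.06)))
q=P[m];print(len(q),np.percentile(q,[1,50,99],axis=0).round(4).tolist())
E
```

```text
8.45 [0.59822869 0.09293693 0.31064135] [ 4.42897504 -2.95811602  3.19427914] 0.02608225677328688
theta 1.224584715913185 0.2233897259336593
lower,upper (n,deg,x0,z0) [(90, 40.6, -126.0, -3.799999952316284), (124, 40.7, -42.5, 78.19999694824219)]
knuckle [ -82.3 -113.1   48.7] 40
631 [[0.6067, -0.0588, 0.2021], [0.625, 0.1963, 0.2952], [0.6649, 0.2488, 0.3268]]
```

Lower and upper bars read 40.6° and 40.7°, so the stay is locked. Now I retreat upward and go to view the tape.

>>> jog_arm(deltas=[[0.28,0,4,0,0,0,0],[0.35,0,0,0,0,0,0],[0.35,0,0,-10,0,0,0],[0.35,0,0,-15,0,0,0],[0.35,0,0,-25,0,0,0],[0.35,0,0,-25,0,0,0],[0.35,0,0,-5,0,0,0],[0.35,0,0,0,0,0,0]])

```text
t: 9.35
ee_pos: [0.602, 0.0933, 0.3909]
tool_rot: [2.199, 2.243, 0.001]
wrist_force: [0.6, -1.0, -0.6]
gripper_width: 0.0323
```

Run:
```python
import stay
from h import *
o=stay.get_obs();print(o['t'],o['ee_pos'],o['wrist_force'])
stay.stay()
plan([.45,.38,.39],down(.36),8,1)
```

```text
9.35 [0.60196957 0.09328613 0.39086402] [ 0.58028958 -1.00700234 -0.63337362]
lower,upper (n,deg,x0,z0) [(83, 40.5, -128.10000610351562, -5.5), (141, 38.6, -39.400001525878906, 79.30000305175781)]
knuckle [ -82.2 -114.3   49.2] 40
[1, 36.2, -18.2, -0.0, -0.0001, -0.0, -0.0425],
[1, 37.0, -16.7, -0.0, -0.0001, -0.0, -0.0425],
[1, 37.6, -15.1, -0.0, -0.0001, -0.0, -0.0425],
[1, 38.2, -13.5, -0.0, -0.0001, -0.0, -0.0425],
[1, 38.8, -11.9, -0.0, -0.0001, -0.0, -0.0425],
[1, 39.2, -10.2, -0.0, -0.0001, -0.0, -0.0425],
[1, 39.6, -8.5, -0.0, -0.0001, -0.0, -0.0425],
[1, 40.0, -6.8, -0.0, -0.0001, -0.0, -0.0425]
--
```

>>> jog_arm(deltas=[[1,36.2,-18.2,0,0,0,-0.0425],[1,37,-16.7,0,0,0,-0.0425],[1,37.6,-15.1,0,0,0,-0.0425],[1,38.2,-13.5,0,0,0,-0.0425],[1,38.8,-11.9,0,0,0,-0.0425],[1,39.2,-10.2,0,0,0,-0.0425],[1,39.6,-8.5,0,0,0,-0.0425],[1,40,-6.8,0,0,0,-0.0425]])

```text
t: 10.2
ee_pos: [0.4489, 0.3809, 0.3888]
tool_rot: [-1.785, -2.584, 0.004]
wrist_force: [0.6, 0.0, 0.1]
gripper_width: 0.0908
```

>>> jog_arm(deltas=[[1,0,0,20,0,0,0],[1,0,0,35,0,0,0],[1,0,0,35,0,0,0],[1,0,0,30,0,0,0],[1,0,0,20,0,0,0],[1,0,0,0,0,0,0],[1,0,0,0,0,0,0],[1,0,0,0,0,0,0]])

```text
t: 11.0
ee_pos: [0.4506, 0.3801, 0.2515]
tool_rot: [1.788, 2.583, 0.002]
wrist_force: [-0.1, -0.3, -0.0]
gripper_width: 0.093
```

Run:
```python
from h import *
from rig import get_obs
o=get_obs();print(o['ee_pos'],o['tool_rot'])
im,P,d=snap('wrist','pics/w4.png')
hsv=cv2.cvtColor(im,cv2.COLOR_RGB2HSV)
y=((hsv[...,0]>15)&(hsv[...,0]<35)&(hsv[...,1]>120)&(hsv[...,2]>60)&(abs(P[...,0]-.45)<.08)&(abs(P[...,1]-.42)<.08)&(P[...,2]>.003)&(P[...,2]<.075)).astype(np.uint8)
n,l,s,c=cv2.connectedComponentsWithStats(y)
for i in range(1,n):
    if s[i,4]>100:
        q=P[l==i];print(s[i],np.percentile(q,[2,50,98],axis=0).round(4).tolist())
        for lo in(.05,.0):
            t=q[q[:,2]>lo]
            if len(t)>20: print(lo,len(t),cv2.minAreaRect((t[:,:2]*1000).astype(np.float32)))
h=(abs(P[...,0]-.45)<.07)&(abs(P[...,1]-.42)<.07)&(P[...,2]>.045)&(P[...,2]<.075)
q=P[h];print('all high',len(q),cv2.minAreaRect((q[:,:2]*1000).astype(np.float32)),np.percentile(q[:,2],98))
```

```text
[0.45062645 0.38007168 0.25148248] [1.78760046e+00 2.58285297e+00 2.15720428e-03]
[ 313   94   41   80 2499] [[0.428, 0.382, 0.0048], [0.4528, 0.4286, 0.0592], [0.4764, 0.4592, 0.0624]]
0.05 2007 ((451.798095703125, 430.4234313964844), (35.8035888671875, 58.22734832763672), 24.79629898071289)
0.0 2499 ((456.7814025878906, 419.187744140625), (36.90007781982422, 88.85167694091797), 25.884132385253906)
all high 2267 ((451.9761962890625, 429.3751220703125), (36.4361686706543, 63.37908172607422), 24.719369888305664) 0.062481330459089476
```

View pics/w4.png

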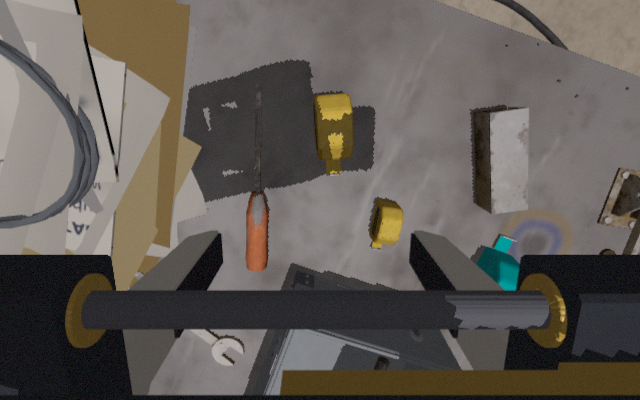

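The wrist view shows the tape at (334, 125), with its yaw, 36 mm width and 62 mm height confirmed. The decoy is at (386, 222).

Run:
```python
from h import *
plan([.452,.429,.13],down(.433),6,1)
```

```text
[1, 7.5, 3.1, 20.3, 0.0003, -0.0001, -0.0122],
[1, 7.5, 3.1, 20.3, 0.0003, -0.0001, -0.0122],
[1, 7.5, 3.2, 20.3, 0.0003, -0.0001, -0.0122],
[1, 7.4, 3.3, 20.3, 0.0003, -0.0001, -0.0122],
[1, 7.4, 3.4, 20.3, 0.0003, -0.0001, -0.0122],
[1, 7.3, 3.5, 20.3, 0.0003, -0.0001, -0.0122],
```

>>> jog_arm(deltas=[[1,7.5,3.1,20,0,0,-0.0122],[1,7.5,3.1,20,0,0,-0.0122],[1,7.5,3.2,20,0,0,-0.0122],[1,7.4,3.3,20,0,0,-0.0122],[1,7.4,3.4,20,0,0,-0.0122],[1,7.3,3.5,20,0,0,-0.0122],[1,0,0,10,0,0,0],[1,0,0,10,0,0,0]])

```text
t: 11.85
ee_pos: [0.4517, 0.4287, 0.1106]
tool_rot: [1.692, 2.647, 0.001]
wrist_force: [-0.2, -0.7, -0.9]
gripper_width: 0.0929
```

>>> jog_arm(deltas=[[1,0,0,25,0,0,0],[1,0,0,25,0,0,0],[1,0,0,25,0,0,0],[1,0,0,12,0,0,0],[1,0,0,2,0,0,0],[1,0,0,0,0,0,0],[0,0,0,0,0,0,0],[0,0,0,0,0,0,0]], squeeze=30)

```text
t: 12.65
ee_pos: [0.4519, 0.4289, 0.0226]
tool_rot: [1.692, 2.646, 0.003]
wrist_force: [0.2, 0.2, 0.4]
gripper_width: 0.0818
```

>>> jog_arm(deltas=[[0,0,0,0,0,0,0],[0,0,0,0,0,0,0],[0,0,0,0,0,0,0],[0,0,0,0,0,0,0],[0,0,0,-10,0,0,0],[0,0,0,-20,0,0,0],[0,0,0,-30,0,0,0],[0,0,0,-30,0,0,0]])

```text
t: 13.45
ee_pos: [0.4511, 0.4283, 0.1126]
tool_rot: [-1.692, -2.647, 0.002]
wrist_force: [-0.2, 0.6, -2.6]
gripper_width: 0.0356
```

Run:
```python
from h import *
from rig import get_obs
o=get_obs();print(o['ee_pos'],o['wrist_force'],o['gripper_width'])
p=o['ee_pos']; t=[p[0],p[1],.25]
print('A');plan([.48,.38,.28],down(.75),8,0)
print('B');plan([.54,.15,.26],down(1.59),8,0,p0=[.48,.38,.28],r0=down(.75))
```

```text
[0.45108321 0.42827435 0.11255859] [-0.20959753  0.62231947 -2.55984036] 0.03557343752785753
A
[0, -7.0, 0.7, -20.9, -0.0001, 0.0, -0.0396],
[0, -7.0, 0.5, -20.9, -0.0001, 0.0, -0.0396],
[0, -7.0, 0.2, -20.9, -0.0001, 0.0, -0.0396],
[0, -7.0, -0.1, -20.9, -0.0001, 0.0, -0.0396],
[0, -7.0, -0.4, -20.9, -0.0001, 0.0, -0.0396],
[0, -7.0, -0.7, -20.9, -0.0001, 0.0, -0.0396],
[0, -7.0, -0.9, -20.9, -0.0001, 0.0, -0.0396],
[0, -6.9, -1.2, -20.9, -0.0001, 0.0, -0.0396]
--

B
[0, -26.1, -14.1, 2.5, 0.0, 0.0, -0.105],
[0, -24.5, -16.8, 2.5, 0.0, 0.0, -0.105],
[0, -22.6, -19.3, 2.5, 0.0, 0.0, -0.105],
[0, -20.5, -21.5, 2.5, 0.0, 0.0, -0.105],
[0, -18.1, -23.5, 2.5, 0.0, 0.0, -0.105],
[0, -15.6, -25.3, 2.5, 0.0, 0.0, -0.105],
[0, -12.8, -26.8, 2.5, 0.0, 0.0, -0.105],
[0, -9.9, -28.0, 2.5, 0.0, 0.0, -0.105]
--
```

Run:
```python
from h import *
print('A');plan([.47,.16,.26],down(1.592),16,0)
```

```text
A
[0, -15.7, -6.0, -9.2, -0.0001, -0.0, -0.0724],
[0, -15.2, -7.1, -9.2, -0.0001, -0.0, -0.0724],
[0, -14.7, -8.2, -9.2, -0.0001, -0.0, -0.0724],
[0, -14.1, -9.2, -9.2, -0.0001, -0.0, -0.0724],
[0, -13.4, -10.2, -9.2, -0.0001, -0.0, -0.0724],
[0, -12.6, -11.2, -9.2, -0.0001, -0.0, -0.0724],
[0, -11.7, -12.0, -9.2, -0.0001, -0.0, -0.0724],
[0, -10.8, -12.9, -9.2, -0.0001, -0.0, -0.0724]
--
[0, -9.9, -13.6, -9.2, -0.0001, -0.0, -0.0724],
[0, -8.9, -14.3, -9.2, -0.0001, -0.0, -0.0724],
[0, -7.8, -14.9, -9.2, -0.0001, -0.0, -0.0724],
[0, -6.7, -15.4, -9.2, -0.0001, -0.0, -0.0724],
[0, -5.6, -15.9, -9.2, -0.0001, -0.0, -0.0724],
[0, -4.4, -16.2, -9.2, -0.0001, -0.0, -0.0724],
[0, -3.2, -16.5, -9.2, -0.0001, -0.0, -0.0724],
[0, -2.0, -16.7, -9.2, -0.0001, -0.0, -0.0724]
--
```

>>> jog_arm(deltas=[[0,-15.7,-6,-15,0,0,-0.0724],[0,-15.2,-7.1,-15,0,0,-0.0724],[0,-14.7,-8.2,-15,0,0,-0.0724],[0,-14.1,-9.2,-15,0,0,-0.0724],[0,-13.4,-10.2,-15,0,0,-0.0724],[0,-12.6,-11.2,-15,0,0,-0.0724],[0,-11.7,-12,-15,0,0,-0.0724],[0,-10.8,-12.9,-15,0,0,-0.0724]])

```text
t: 14.25
ee_pos: [0.4604, 0.2935, 0.2324]
tool_rot: [-0.861, -3.021, 0.0]
wrist_force: [0.2, 0.5, -2.1]
gripper_width: 0.0361
```

>>> jog_arm(deltas=[[0,-9.9,-13.6,-5,0,0,-0.0724],[0,-8.9,-14.3,-5,0,0,-0.0724],[0,-7.8,-14.9,-5,0,0,-0.0724],[0,-6.7,-15.4,-5,0,0,-0.0724],[0,-5.6,-15.9,-5,0,0,-0.0724],[0,-4.4,-16.2,-2,0,0,-0.0724],[0,-3.2,-16.5,0,0,0,-0.0724],[0,-2,-16.7,0,0,0,-0.0724]])

```text
t: 15.05
ee_pos: [0.4697, 0.1594, 0.2589]
tool_rot: [0.037, -3.141, 0.0]
wrist_force: [0.2, 0.8, -2.9]
gripper_width: 0.0356
```

Run:
```python
import stay
from h import *
o=stay.get_obs();print(o['t'],o['ee_pos'],o['tool_rot'],down(1.592).as_rotvec(),o['gripper_width'],o['joints'].round(2))
stay.stay()
im,P,d=snap('wrist','pics/w5.png');np.savez('w5.npz',P=P,im=im)
```

```text
15.05 [0.46969345 0.15936665 0.25886157] [ 3.73796588e-02 -3.14127116e+00  1.92657524e-06] [ 0.03330603 -3.1414161  -0.        ] 0.03563776942477733 [ 0.23  0.21  1.74  0.    1.19 -1.36]
lower,upper (n,deg,x0,z0) [(55, 46.6, -137.8000030517578, -13.399999618530273), (78, 34.4, -24.100000381469727, 92.5)]
knuckle [ -76.6 -129.1   50.1] 2
```

View pics/w5.png

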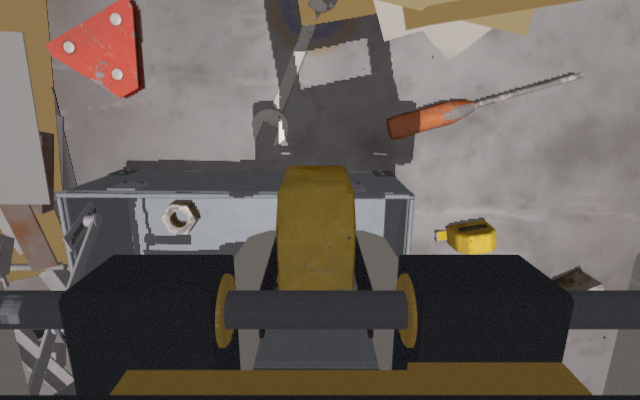

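The view shows the tape held upright and centred, and the chest mouth below (columns 60–408) with its left part free. The nut is at (180, 216) and the stay at the far left.

>>> jog_arm(deltas=[[0,-10,-5,0,0,0,0],[0,-20,-10,0,0,0,0],[0,-20,-9,10,0,0,0],[0,-10,0,20,0,0,0],[0,0,0,25,0,0,0],[0,0,0,25,0,0,0],[0,0,0,20,0,0,0],[0,0,0,10,0,0,0]])

```text
t: 15.95
ee_pos: [0.5303, 0.1377, 0.1467]
tool_rot: [0.031, -3.139, 0.0]
wrist_force: [-0.2, 0.3, -2.6]
gripper_width: 0.0356
```

>>> jog_arm(deltas=[[0,0,0,20,0,0,0],[0,0,0,25,0,0,0],[0,0,0,25,0,0,0],[0,0,0,20,0,0,0],[0,0,0,15,0,0,0],[0,0,0,8,0,0,0],[0,0,0,4,0,0,0],[0,0,0,0,0,0,0]])

```text
t: 16.75
ee_pos: [0.5353, 0.1379, 0.0355]
tool_rot: [-0.032, 3.131, 0.002]
wrist_force: [0.7, -4.2, 27.3]
gripper_width: 0.0358
```

>>> jog_arm(deltas=[[0,0,0,-4,0,0,0],[0,0,0,-2,0,0,0],[0,0,0,0,0,0,0],[0,0,0,0,0,0,0],[0,0,0,0,0,0,0],[0,0,0,0,0,0,0],[0,0,0,0,0,0,0],[0,0,0,0,0,0,0]])

```text
t: 17.55
ee_pos: [0.5305, 0.1374, 0.0374]
tool_rot: [0.033, -3.141, 0.0]
wrist_force: [0.1, -0.1, -2.6]
gripper_width: 0.0359
```

Run:
```python
import stay
from h import *
o=stay.get_obs();print(o['t'],o['ee_pos'],o['tool_rot'],o['wrist_force'],o['wrist_torque'],o['gripper_width'])
im,P,d=snap('scene'); cv2.imwrite('pics/s6.png',cv2.resize(im[60:280,240:460,::-1],(600,600),interpolation=2))
```

```text
17.55 [0.53051714 0.13737337 0.03735442] [ 3.27492714e-02 -3.14128596e+00  6.18159809e-05] [ 0.10747913 -0.07916042 -2.64687098] [ 0.03184187 -0.02569232 -0.0329057 ] 0.03594726178739101
```

View pics/s6.png

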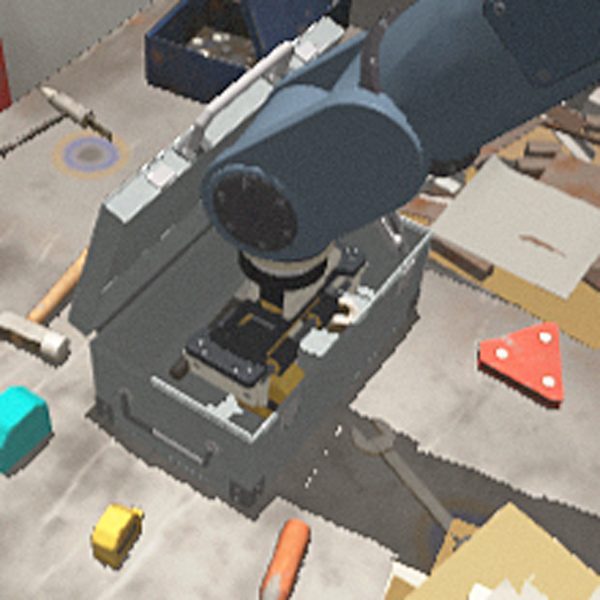

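The crop shows the gripper inside the chest with the tape (285, 385) near the floor, all forces clear and the lid still up. The earlier contact was probably a gripper or camera edge on the front rim, so I'll release from this height.

>>> jog_arm(deltas=[[0.6,0,0,0,0,0,0],[0.6,0,0,0,0,0,0],[0.6,0,0,0,0,0,0],[0.6,0,0,-10,0,0,0],[0.6,0,0,-20,0,0,0],[0.6,0,0,-30,0,0,0],[0.6,0,0,-30,0,0,0],[0.6,0,0,-30,0,0,0]])

```text
t: 18.4
ee_pos: [0.5305, 0.1373, 0.1595]
tool_rot: [-0.033, 3.141, 0.0]
wrist_force: [0.3, 0.6, 0.2]
gripper_width: 0.0557
```

>>> jog_arm(deltas=[[0.6,10,0,-30,0,0,0],[0.6,20,0,-30,0,0,0],[0.6,30,0,-30,0,0,0],[0.6,30,0,-20,0,0,0],[0.3,30,0,0,0,0,0],[0,30,0,0,0,0,0],[0,10,0,0,0,0,0],[0,0,0,0,0,0,0]])

```text
t: 19.2
ee_pos: [0.3702, 0.1341, 0.2682]
tool_rot: [-0.034, 3.14, 0.0]
wrist_force: [0.5, -0.4, -0.2]
gripper_width: 0.0287
```

Run:
```python
import stay
from h import *
o=stay.get_obs();print(o['t'],o['ee_pos'],o['tool_rot'],o['wrist_force'],o['gripper_width'])
im,P,Q=stay.stay(); cv2.imwrite('pics/s7.png',cv2.resize(im[60:280,240:460,::-1],(600,600),interpolation=2))
hsv=cv2.cvtColor(im,cv2.COLOR_RGB2HSV)
m=(hsv[...,0]>15)&(hsv[...,0]<35)&(hsv[...,1]>120)&(Q[...,0]<0)&(Q[...,0]>-184)&(abs(Q[...,1])<150)
print('tape hinge-frame mm',m.sum(),np.percentile(Q[m],[2,50,98],axis=0).round(0).tolist())
k=(Q[...,1]>-140)&(Q[...,1]<-90)&(Q[...,0]>-120)&(Q[...,0]<-40)&(Q[...,2]>20)&(Q[...,2]<80)
print('kn',np.percentile(Q[k],[2,25,50,75,98],axis=0).round(0).tolist(), np.percentile(P[k],[2,50,98],axis=0).round(4).tolist())
```

```text
19.2 [0.37024927 0.13410825 0.26820343] [-3.35039178e-02  3.13996960e+00  4.21600039e-04] [ 0.51930228 -0.38573287 -0.17138314] 0.02872003137904375
lower,upper (n,deg,x0,z0) [(63, 42.5, -119.4000015258789, 1.7999999523162842), (148, 37.3, -39.29999923706055, 79.5999984741211)]
knuckle [ -81.3 -114.8   48.9] 39
tape hinge-frame mm 348 [[-157.0, -101.0, -109.0], [-131.0, 60.0, -56.0], [-87.0, 67.0, -49.0]]
kn [[-86.0, -137.0, 42.0], [-84.0, -126.0, 46.0], [-81.0, -113.0, 49.0], [-78.0, -100.0, 50.0], [-74.0, -95.0, 52.0]] [[0.58, -0.0461, 0.1578], [0.5848, -0.022, 0.1647], [0.592, -0.0041, 0.1685]]
```

View pics/s7.png

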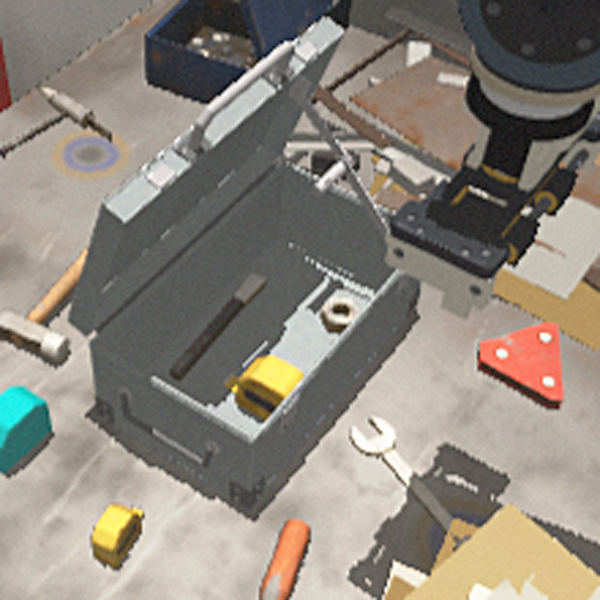

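The tape stands inside the chest (its top 49 mm below the rim, as expected) and the lid is up on the locked stay. The knuckle centre is at about (0.588, −0.02, 0.159). I'll press it with shut fingers, the tool tilted back about 43° so the lid stays clear.

```bash
cat >> h.py <<'E'
def tilt(t,yaw=1.592):
    a=yaw-np.pi/2; f=np.array([np.cos(a),np.sin(a),0]); z=np.sin(t)*f-np.cos(t)*np.array([0,0,1.]); y=np.array([np.cos(yaw),np.sin(yaw),0])
    return R.from_matrix(np.c_[np.cross(y,z),y,z])
E
python3 - <<'E'
from h import *
plan([.550,-.02,.20],tilt(.75),16,0,p0=[.3702,.134,.268])
E
```

```text
[0, -11.0, -9.9, 4.3, 0.0, -0.0468, -0.0],
[0, -10.8, -9.9, 4.8, 0.0, -0.0468, -0.0],
[0, -10.6, -9.9, 5.3, 0.0, -0.0468, -0.0],
[0, -10.3, -9.9, 5.8, 0.0, -0.0468, -0.0],
[0, -10.0, -9.9, 6.2, 0.0, -0.0468, -0.0],
[0, -9.7, -9.9, 6.7, 0.0, -0.0468, -0.0],
[0, -9.4, -9.9, 7.2, 0.0, -0.0468, -0.0],
[0, -9.1, -9.9, 7.6, 0.0, -0.0468, -0.0]
--
[0, -8.7, -9.9, 8.0, 0.0, -0.0468, -0.0],
[0, -8.3, -9.9, 8.4, 0.0, -0.0468, -0.0],
[0, -7.9, -9.9, 8.8, 0.0, -0.0468, -0.0],
[0, -7.5, -9.9, 9.1, 0.0, -0.0468, -0.0],
[0, -7.1, -9.9, 9.5, 0.0, -0.0468, -0.0],
[0, -6.6, -9.9, 9.8, 0.0, -0.0468, -0.0],
[0, -6.1, -9.9, 10.1, 0.0, -0.0468, -0.0],
[0, -5.7, -9.9, 10.4, 0.0, -0.0468, -0.0]
--
```

>>> jog_arm(deltas=[[0,-11,-9.9,4.3,0,-0.0468,0],[0,-10.8,-9.9,4.8,0,-0.0468,0],[0,-10.6,-9.9,5.3,0,-0.0468,0],[0,-10.3,-9.9,5.8,0,-0.0468,0],[0,-10,-9.9,6.2,0,-0.0468,0],[0,-9.7,-9.9,6.7,0,-0.0468,0],[0,-9.4,-9.9,7.2,0,-0.0468,0],[0,-9.1,-9.9,7.6,0,-0.0468,0]])

```text
t: 20.05
ee_pos: [0.4621, 0.0559, 0.2331]
tool_rot: [-0.028, 2.765, 0.005]
wrist_force: [0.4, 0.5, 0.1]
gripper_width: 0.0007
```

>>> jog_arm(deltas=[[0,-8.7,-9.9,8,0,-0.0468,0],[0,-8.3,-9.9,8.4,0,-0.0468,0],[0,-7.9,-9.9,8.8,0,-0.0468,0],[0,-7.5,-9.9,9.1,0,-0.0468,0],[0,-7.1,-9.9,9.5,0,-0.0468,0],[0,-6.6,-9.9,9.8,0,-0.0468,0],[0,-6.1,-9.9,10.1,0,-0.0468,0],[0,-5.7,-9.9,10.4,0,-0.0468,0]])

```text
t: 20.85
ee_pos: [0.5427, -0.011, 0.2021]
tool_rot: [-0.029, 2.43, 0.02]
wrist_force: [0.2, -0.1, 0.5]
gripper_width: 0.0002
```

Run:
```python
from h import *
from rig import get_obs
o=get_obs();print(o['t'],o['ee_pos'],o['tool_rot'],tilt(.75).as_rotvec(),o['wrist_force'],o['gripper_width'])
im,P,d=snap('wrist','pics/w8.png')
m=(P[...,0]>.565)&(P[...,0]<.62)&(P[...,1]>-.075)&(P[...,1]<.01)&(P[...,2]>.135)&(P[...,2]<.18)
for y in np.arange(-.065,.01,.01):
    q=P[m&(abs(P[...,1]-y)<.005)]
    if len(q): print(y.round(3),len(q),np.percentile(q,[2,50,98],axis=0)[:,[0,2]].round(4).tolist())
im,P,d=snap('scene')
m=(P[...,0]>.565)&(P[...,0]<.61)&(P[...,1]>-.075)&(P[...,1]<.01)&(P[...,2]>.135)&(P[...,2]<.18)
q=P[m];print('scene',len(q),np.percentile(q,[2,50,98],axis=0).round(4).tolist() if len(q) else'')
```

```text
20.85 [ 0.54268574 -0.0109537   0.20211776] [-0.02928978  2.42964952  0.02010748] [-0.02535505  2.39148167  0.00998042] [ 0.2053429  -0.14811234  0.53169858] 0.00022365381551882774
-0.065 113 [[0.5789, 0.1575], [0.5832, 0.1662], [0.597, 0.1787]]
-0.055 734 [[0.5661, 0.1408], [0.5803, 0.1631], [0.6029, 0.1777]]
-0.045 296 [[0.5792, 0.1564], [0.5813, 0.164], [0.5878, 0.1672]]
-0.035 293 [[0.5788, 0.1567], [0.581, 0.1639], [0.5872, 0.1673]]
-0.025 301 [[0.5788, 0.1565], [0.5808, 0.164], [0.5871, 0.1673]]
-0.015 281 [[0.5783, 0.1566], [0.5806, 0.164], [0.587, 0.1672]]
-0.005 145 [[0.5784, 0.1568], [0.5803, 0.1637], [0.5855, 0.1672]]
scene 149 [[0.5683, -0.061, 0.1404], [0.5843, -0.0509, 0.1648], [0.6064, -0.005, 0.1783]]
```

View pics/w8.png

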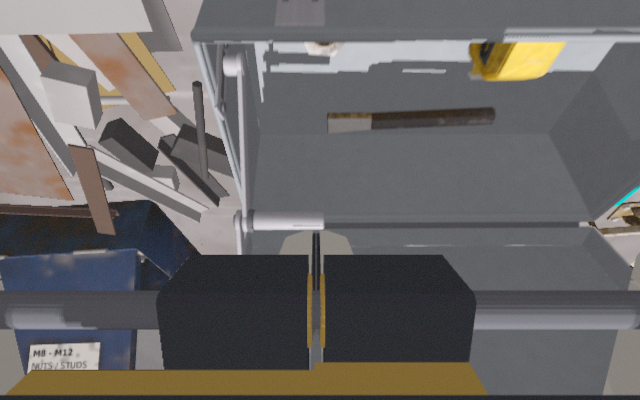

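The view shows the knuckle bar (cols 245–323, row 221) just ahead of the fingertips (318, 240), and the tape and chisel in the chest. The bar centre refines to (0.585, −0.025, 0.161).

>>> jog_arm(deltas=[[0,0,-5,0,0,0,0],[0,0,0,0,0,0,0],[0,0,0,10,0,0,0],[0,0,0,10,0,0,0],[0,0,0,10,0,0,0],[0,0,0,8,0,0,0],[0,0,0,0,0,0,0],[0,0,0,0,0,0,0]])

```text
t: 21.75
ee_pos: [0.5669, -0.0131, 0.176]
tool_rot: [-0.031, 2.433, 0.02]
wrist_force: [-0.6, 0.3, -0.4]
gripper_width: 0.0006
```

```bash
cat > st.py <<'E'
import stay
from h import *
o=stay.get_obs();p=o['ee_pos'];print(o['t'],p,o['tool_rot'],o['wrist_force'],o['gripper_width'])
r=R.from_rotvec(o['tool_rot']).as_matrix()
print('to contact, tool axes mm',(r.T@(np.array([.585,-.025,.161])-6.2e-3*r[:,2]-p)*1000).round(1))
im,P,Q=stay.stay()
E
python3 st.py
```

```text
21.75 [ 0.56685033 -0.01310752  0.17598649] [-0.03086345  2.43344924  0.0204675 ] [-0.64483648  0.25283889 -0.3917128 ] 0.0005797963871571517
to contact, tool axes mm [ -3.8 -12.5  16.7]
lower,upper (n,deg,x0,z0) [(33, 12.3, -139.39999389648438, -19.5), (147, 36.8, -40.20000076293945, 78.5999984741211)]
knuckle [ -82.4 -108.7   50. ] 24
```

>>> jog_arm(deltas=[[0,-2,-6,0,0,0,0],[0,-2,-6,0,0,0,0],[0,0,0,4,0,0,0],[0,0,0,4,0,0,0],[0,0,0,4,0,0,0],[0,0,0,2,0,0,0],[0,0,0,0,0,0,0],[0,0,0,0,0,0,0]])

```text
t: 22.6
ee_pos: [0.5801, -0.0239, 0.1707]
tool_rot: [-0.029, 2.439, 0.019]
wrist_force: [0.5, -0.6, -0.4]
gripper_width: 0.0002
```

```bash
python3 st.py
```

```text
22.6 [ 0.58008156 -0.02393877  0.17073236] [-0.02880233  2.43908513  0.01891404] [ 0.51494292 -0.64331082 -0.40065029] 0.00020425502467366456
to contact, tool axes mm [ 2.6 -1.2  4.4]
lower,upper (n,deg,x0,z0) [(50, 51.9, -139.6999969482422, -16.0), (128, 34.2, -38.70000076293945, 79.9000015258789)]
knuckle [ -80.9 -108.8   49. ] 24
```

>>> jog_arm(deltas=[[0,2,0,2,0,0,0],[0,0,0,2,0,0,0],[0,0,0,1.5,0,0,0],[0,0,0,1,0,0,0],[0,0,0,1,0,0,0],[0,0,0,1,0,0,0],[0,0,0,0,0,0,0],[0,0,0,0,0,0,0]])

```text
t: 23.45
ee_pos: [0.5849, -0.0233, 0.1657]
tool_rot: [-0.027, 2.444, 0.017]
wrist_force: [-1.9, -1.3, 1.5]
gripper_width: 0.0008
```

```bash
python3 st.py
```

```text
23.45 [ 0.58485535 -0.02333488  0.16567431] [-0.02727623  2.44371496  0.01707075] [-1.87358367 -1.29334073  1.48958976] 0.0007753662860834151
to contact, tool axes mm [ 2.9 -1.7 -2.6]
lower,upper (n,deg,x0,z0) [(50, 61.4, -139.3000030517578, -16.0), (129, 39.9, -35.20000076293945, 81.80000305175781)]
knuckle [ -79.8 -105.8   48. ] 14
```

>>> jog_arm(deltas=[[0,0.5,0,1.5,0,0,0],[0,0.5,0,1.5,0,0,0],[0,0.5,0,1.5,0,0,0],[0,0.5,0,1.5,0,0,0],[0,0,0,1.5,0,0,0],[0,0,0,1.5,0,0,0],[0,0,0,0,0,0,0],[0,0,0,0,0,0,0]])

```text
t: 24.3
ee_pos: [0.5902, -0.0225, 0.1603]
tool_rot: [-0.026, 2.448, 0.016]
wrist_force: [-1.3, -2.4, 3.1]
gripper_width: 0.0002
```

```bash
python3 st.py
```

```text
24.3 [ 0.59016545 -0.02246425  0.16031993] [-0.02626893  2.44838049  0.01566059] [-1.34286721 -2.44047041  3.06883609] 0.00023396451480812904
to contact, tool axes mm [  3.6  -2.4 -10.1]
lower,upper (n,deg,x0,z0) [(53, 48.4, -137.89999389648438, -15.699999809265137), (125, 42.3, -34.70000076293945, 79.80000305175781)]
knuckle [ -73.4 -104.9   42.4] 10
```

>>> jog_arm(deltas=[[0,0.8,0,2,0,0,0],[0,0.8,0,2,0,0,0],[0,0.8,0,2,0,0,0],[0,0.8,0,2,0,0,0],[0,0.8,0,2,0,0,0],[0,0.8,0,2,0,0,0],[0,0,0,0,0,0,0],[0,0,0,0,0,0,0]])

```text
t: 25.15
ee_pos: [0.5955, -0.0211, 0.1522]
tool_rot: [-0.025, 2.457, 0.014]
wrist_force: [-0.7, -0.3, 2.5]
gripper_width: 0.0005
```

```bash
python3 st.py
```

```text
25.15 [ 0.59550862 -0.02105121  0.15220017] [-0.02485137  2.45669419  0.0137558 ] [-0.70098038 -0.31025056  2.46008152] 0.000469699019919693
to contact, tool axes mm [  2.6  -3.7 -19.7]
lower,upper (n,deg,x0,z0) [(55, 35.1, -138.8000030517578, -17.299999237060547), (123, 50.5, -34.099998474121094, 77.0)]
knuckle [ -68.7 -104.    35. ] 10
```

>>> jog_arm(deltas=[[0,0.8,0,2,0,0,0],[0,0.8,0,2,0,0,0],[0,0.8,0,2,0,0,0],[0,0.8,0,2,0,0,0],[0,0.8,0,2,0,0,0],[0,0.8,0,2,0,0,0],[0,0.8,0,2,0,0,0],[0,0,0,0,0,0,0]])

```text
t: 26.0
ee_pos: [0.6019, -0.0197, 0.1425]
tool_rot: [-0.023, 2.466, 0.011]
wrist_force: [0.0, -1.7, 2.0]
gripper_width: 0.0002
```

```bash
python3 st.py
```

```text
26.0 [ 0.60186498 -0.01968115  0.14253844] [-0.02298082  2.46622257  0.01112823] [ 0.04190854 -1.70052526  1.98993906] 0.00017801108609590927
to contact, tool axes mm [  1.7  -4.9 -31.2]
lower,upper (n,deg,x0,z0) [(54, 25.3, -136.1999969482422, -16.100000381469727), (99, 68.9, -38.599998474121094, 73.30000305175781)]
knuckle [ -63.  -101.9   22.8] 3
```

>>> jog_arm(deltas=[[0,0.5,0,2,0,0,0],[0,0.5,0,2,0,0,0],[0,0,0,0,0,0,0],[0,0,0,0,0,0,0],[0,0,0,-5,0,0,0],[0,0,0,-10,0,0,0],[0,0,0,-15,0,0,0],[0,0,0,-20,0,0,0]])

```text
t: 26.85
ee_pos: [0.5726, -0.02, 0.1793]
tool_rot: [-0.023, 2.469, 0.01]
wrist_force: [0.8, 1.3, 0.5]
gripper_width: 0.001
```

```bash
python3 st.py
python3 - <<'E'
from h import *
plan([.47,.09,.36],down(.022+0),24,0.3)
E
```

```text
26.85 [ 0.57257777 -0.02000804  0.17932195] [-0.02252208  2.46892859  0.01041717] [0.80182148 1.31679019 0.46854839] 0.0009984381235404465
to contact, tool axes mm [ 1.8 -5.3 15.8]
lower,upper (n,deg,x0,z0) [(124, 24.9, -112.5, -7.300000190734863), (87, 72.5, -41.5, 68.69999694824219)]
knuckle [ -61.9 -115.3   21.7] 36
[0.3, -1.4, 4.7, -8.4, 0.022, 0.022, 0.0626],
[0.3, -0.9, 4.6, -8.5, 0.022, 0.022, 0.0626],
[0.3, -0.4, 4.4, -8.6, 0.022, 0.022, 0.0626],
[0.3, 0.0, 4.2, -8.7, 0.022, 0.022, 0.0626],
[0.3, 0.5, 4.0, -8.8, 0.022, 0.022, 0.0626],
[0.3, 0.9, 3.8, -8.9, 0.022, 0.022, 0.0626],
[0.3, 1.3, 3.5, -9.0, 0.022, 0.022, 0.0626],
[0.3, 1.7, 3.2, -9.0, 0.022, 0.022, 0.0626]
--
[0.3, 2.1, 2.9, -9.0, 0.022, 0.022, 0.0626],
[0.3, 2.5, 2.6, -9.0, 0.022, 0.022, 0.0626],
[0.3, 2.8, 2.2, -9.0, 0.022, 0.022, 0.0626],
[0.3, 3.2, 1.8, -9.0, 0.022, 0.022, 0.0626],
[0.3, 3.5, 1.4, -9.0, 0.022, 0.022, 0.0626],
[0.3, 3.7, 1.0, -8.9, 0.022, 0.022, 0.0626],
[0.3, 4.0, 0.5, -8.8, 0.022, 0.022, 0.0626],
[0.3, 4.2, 0.1, -8.8, 0.022, 0.022, 0.0626]
--
[0.3, 4.4, -0.4, -8.7, 0.022, 0.022, 0.0626],
[0.3, 4.5, -0.8, -8.5, 0.022, 0.022, 0.0626],
[0.3, 4.7, -1.3, -8.4, 0.022, 0.022, 0.0626],
[0.3, 4.7, -1.8, -8.3, 0.022, 0.022, 0.0626],
[0.3, 4.8, -2.3, -8.1, 0.022, 0.022, 0.0626],
[0.3, 4.8, -2.7, -8.0, 0.022, 0.022, 0.0626],
[0.3, 4.8, -3.2, -7.8, 0.022, 0.022, 0.0626],
[0.3, 4.8, -3.7, -7.6, 0.022, 0.022, 0.0626]
--
```

The stay is broken: the bars read 25° and 72°, about 0.83 rad out of line, and the lid holds at θ ≈ 1.08. Now I go back to the handle from above.

Run:
```python
from h import *
plan([.42,.06,.38],down(.022),16,0.3)
```

```text
[0.3, -0.4, 5.2, -15.6, 0.033, 0.033, 0.0939],
[0.3, 0.6, 4.7, -15.7, 0.033, 0.033, 0.0939],
[0.3, 1.5, 4.1, -15.8, 0.033, 0.033, 0.0939],
[0.3, 2.4, 3.3, -15.9, 0.033, 0.033, 0.0939],
[0.3, 3.2, 2.6, -15.9, 0.033, 0.033, 0.0939],
[0.3, 3.9, 1.7, -15.8, 0.033, 0.033, 0.0939],
[0.3, 4.5, 0.8, -15.7, 0.033, 0.033, 0.0939],
[0.3, 5.1, -0.2, -15.6, 0.033, 0.033, 0.0939]
--
[0.3, 5.5, -1.2, -15.4, 0.033, 0.033, 0.0939],
[0.3, 5.9, -2.2, -15.1, 0.033, 0.033, 0.0939],
[0.3, 6.1, -3.3, -14.9, 0.033, 0.033, 0.0939],
[0.3, 6.2, -4.4, -14.5, 0.033, 0.033, 0.0939],
[0.3, 6.3, -5.4, -14.2, 0.033, 0.033, 0.0939],
[0.3, 6.2, -6.5, -13.8, 0.033, 0.033, 0.0939],
[0.3, 5.9, -7.5, -13.3, 0.033, 0.033, 0.0939],
[0.3, 5.6, -8.5, -12.9, 0.033, 0.033, 0.0939]
--
```

>>> jog_arm(deltas=[[0,0,0,-20,0,0,0],[0,0,0,-30,0,0,0],[0,0,0,-30,0,0,0],[0,0,0,-30,0,0,0],[0,0,0,-30,0,0,0],[0,0,0,-20,0,0,0],[0,0,0,0,0,0,0],[0,0,0,0,0,0,0]])

```text
t: 27.7
ee_pos: [0.4736, -0.0221, 0.3042]
tool_rot: [-0.023, 2.467, 0.01]
wrist_force: [-0.2, -0.2, -0.3]
gripper_width: 0.0004
```

Run:
```python
from h import *
plan([.45,.09,.40],down(.022),16,0.3)
```

```text
[0.3, -2.7, 7.0, -5.5, 0.033, 0.0329, 0.0939],
[0.3, -1.8, 7.1, -5.8, 0.033, 0.0329, 0.0939],
[0.3, -1.0, 7.0, -6.1, 0.033, 0.0329, 0.0939],
[0.3, -0.1, 6.9, -6.3, 0.033, 0.0329, 0.0939],
[0.3, 0.7, 6.6, -6.6, 0.033, 0.0329, 0.0939],
[0.3, 1.6, 6.3, -6.7, 0.033, 0.0329, 0.0939],
[0.3, 2.3, 5.9, -6.9, 0.033, 0.0329, 0.0939],
[0.3, 3.1, 5.4, -7.0, 0.033, 0.0329, 0.0939]
--
[0.3, 3.8, 4.8, -7.0, 0.033, 0.0329, 0.0939],
[0.3, 4.5, 4.2, -7.0, 0.033, 0.0329, 0.0939],
[0.3, 5.1, 3.5, -7.0, 0.033, 0.0329, 0.0939],
[0.3, 5.6, 2.8, -6.9, 0.033, 0.0329, 0.0939],
[0.3, 6.0, 2.0, -6.8, 0.033, 0.0329, 0.0939],
[0.3, 6.4, 1.2, -6.7, 0.033, 0.0329, 0.0939],
[0.3, 6.7, 0.4, -6.5, 0.033, 0.0329, 0.0939],
[0.3, 6.9, -0.5, -6.2, 0.033, 0.0329, 0.0939]
--
```

>>> jog_arm(deltas=[[0.3,-2.7,7,-5.5,0.033,0.033,0.094],[0.3,-1.8,7.1,-5.8,0.033,0.033,0.094],[0.3,-1,7,-6.1,0.033,0.033,0.094],[0.3,0,6.9,-6.3,0.033,0.033,0.094],[0.3,0.7,6.6,-6.6,0.033,0.033,0.094],[0.3,1.6,6.3,-6.7,0.033,0.033,0.094],[0.3,2.3,5.9,-6.9,0.033,0.033,0.094],[0.3,3.1,5.4,-7,0.033,0.033,0.094]])

```text
t: 28.5
ee_pos: [0.4603, 0.0332, 0.348]
tool_rot: [1.025, 2.574, 0.008]
wrist_force: [0.3, 0.6, -0.7]
gripper_width: 0.0281
```

>>> jog_arm(deltas=[[0.3,3.8,4.8,-7,0.033,0.033,0.094],[0.3,4.5,4.2,-7,0.033,0.033,0.094],[0.3,5.1,3.5,-7,0.033,0.033,0.094],[0.3,5.6,2.8,-6.9,0.033,0.033,0.094],[0.3,6,2,-6.8,0.033,0.033,0.094],[0.3,6.4,1.2,-6.7,0.033,0.033,0.094],[0.3,6.7,0.4,-6.5,0.033,0.033,0.094],[0.3,6.9,-0.5,-6.2,0.033,0.033,0.094]])

```text
t: 29.3
ee_pos: [0.4464, 0.0892, 0.3951]
tool_rot: [2.158, 2.274, -0.001]
wrist_force: [-1.2, 0.5, 0.0]
gripper_width: 0.0281
```

>>> jog_arm(deltas=[[0.3,0,0,0,0,0,0],[0.3,0,0,0,0,0,0],[0.3,0,0,0,0,0,0],[0.3,0,0,0,0,0,0],[0.3,0,0,0,0,0,0],[0.3,0,0,0,0,0,0],[0.3,0,0,0,0,0,0],[0.3,0,0,0,0,0,0]])

```text
t: 30.1
ee_pos: [0.4457, 0.088, 0.3968]
tool_rot: [2.153, 2.272, 0.001]
wrist_force: [-0.1, -0.8, -0.2]
gripper_width: 0.0278
```

```bash
cat > hd.py <<'E'
from h import *
from rig import get_obs
o=get_obs();print(o['t'],o['ee_pos'],o['tool_rot'],down(.022).as_rotvec(),o['wrist_force'],o['gripper_width'])
for n in('wrist','top','scene'):
    im,P,d=snap(n); Z=P[...,2]
    # handle candidates by distance from hinge axis ~ .21-.235
    q=P-np.array([.6635,.093,.116]); q[...,0]+=.022*q[...,1]
    r=np.hypot(q[...,0],q[...,2]); m=(r>.213)&(r<.232)&(q[...,0]<0)&(Z>.13)&(abs(q[...,1])<.05)&(P[...,2]<.36)
    if m.sum()>5:
        t=np.arctan2(q[...,2],-q[...,0])[m]-PH; a=P[m]; print(n,m.sum(),'theta',np.percentile(t,[5,25,50,75,95]).round(3),np.percentile(a,[2,50,98],axis=0).round(4).tolist())
E
python3 hd.py
```

```text
30.1 [0.44567701 0.08795498 0.39679146] [2.15270392e+00 2.27186758e+00 6.46682590e-04] [2.19687171 2.24574244 0.        ] [-0.14899281 -0.8156547  -0.22144783] 0.027828384006415338
wrist 1950 theta [1.104 1.112 1.123 1.134 1.144] [[0.5715, 0.0601, 0.3205], [0.5749, 0.1032, 0.3256], [0.5811, 0.1414, 0.3275]]
top 164 theta [1.112 1.123 1.136 1.145 1.152] [[0.5733, 0.046, 0.3201], [0.5785, 0.0924, 0.3256], [0.5841, 0.1402, 0.3296]]
scene 156 theta [1.107 1.114 1.124 1.135 1.146] [[0.5721, 0.0459, 0.3201], [0.5755, 0.0951, 0.3254], [0.5817, 0.1406, 0.3279]]
```

>>> jog_arm(deltas=[[0.3,0,15,0,0,0,0.032],[0.3,0,25,0,0,0,0],[0.3,0,30,0,0,0,0],[0.3,0,30,0,0,0,0],[0.3,0,20,0,0,0,0],[0.3,0,11,0,0,0,0],[0.3,0,0,0,0,0,0],[0.3,0,0,0,0,0,0]])

```text
t: 31.05
ee_pos: [0.5761, 0.0913, 0.3979]
tool_rot: [2.189, 2.237, 0.0]
wrist_force: [-0.2, 0.7, 0.5]
gripper_width: 0.0278
```

```bash
python3 hd.py
```

```text
31.05 [0.57609614 0.09131442 0.39791777] [2.18907614e+00 2.23727748e+00 4.60043993e-04] [2.19687171 2.24574244 0.        ] [-0.19776452  0.69442946  0.50930392] 0.02779404577231207
wrist 1971 theta [1.11  1.122 1.133 1.142 1.147] [[0.5724, 0.0456, 0.3223], [0.5773, 0.0969, 0.3257], [0.5824, 0.1414, 0.3274]]
top 22 theta [1.111 1.124 1.132 1.142 1.152] [[0.5724, 0.131, 0.3207], [0.577, 0.1361, 0.3244], [0.5822, 0.141, 0.3289]]
scene 160 theta [1.107 1.114 1.124 1.134 1.146] [[0.572, 0.0444, 0.3191], [0.5756, 0.0968, 0.3252], [0.582, 0.142, 0.328]]
```

>>> jog_arm(deltas=[[0.3,0,1,20,0,0,0],[0.3,0,0,25,0,0,0],[0.3,0,0,25,0,0,0],[0.3,0,0,16,0,0,0],[0.3,0,0,8,0,0,0],[0.3,0,0,0,0,0,0],[0,0,0,0,0,0,0],[0,0,0,0,0,0,0]], squeeze=12)

```text
t: 32.0
ee_pos: [0.5788, 0.0906, 0.305]
tool_rot: [2.188, 2.236, 0.003]
wrist_force: [0.2, 0.3, -0.6]
gripper_width: 0.0166
```

Run:
```python
from h import *
from rig import get_obs
o=get_obs();print(o['t'],o['ee_pos'],o['wrist_force'],o['gripper_width'])
arc(1.12,0.0,32)
```

```text
32.0 [0.57878117 0.09060106 0.30504508] [ 0.24918414  0.2618457  -0.56272131] 0.016625669389515048
[0, 0, np.float64(-7.1), np.float64(3.1), 0, 0, 0],
[0, 0, np.float64(-6.9), np.float64(3.4), 0, 0, 0],
[0, 0, np.float64(-6.9), np.float64(3.6), 0, 0, 0],
[0, 0, np.float64(-6.7), np.float64(3.9), 0, 0, 0],
[0, 0, np.float64(-6.6), np.float64(4.1), 0, 0, 0],
[0, 0, np.float64(-6.4), np.float64(4.4), 0, 0, 0],
[0, 0, np.float64(-6.2), np.float64(4.5), 0, 0, 0],
[0, 0, np.float64(-6.1), np.float64(4.8), 0, 0, 0]
--
[0, 0, np.float64(-6.0), np.float64(5.0), 0, 0, 0],
[0, 0, np.float64(-5.7), np.float64(5.1), 0, 0, 0],
[0, 0, np.float64(-5.6), np.float64(5.4), 0, 0, 0],
[0, 0, np.float64(-5.4), np.float64(5.6), 0, 0, 0],
[0, 0, np.float64(-5.1), np.float64(5.8), 0, 0, 0],
[0, 0, np.float64(-5.0), np.float64(5.9), 0, 0, 0],
[0, 0, np.float64(-4.8), np.float64(6.1), 0, 0, 0],
[0, 0, np.float64(-4.5), np.float64(6.3), 0, 0, 0]
--
[0, 0, np.float64(-4.3), np.float64(6.4), 0, 0, 0],
[0, 0, np.float64(-4.1), np.float64(6.6), 0, 0, 0],
[0, 0, np.float64(-3.9), np.float64(6.7), 0, 0, 0],
[0, 0, np.float64(-3.6), np.float64(6.8), 0, 0, 0],
[0, 0, np.float64(-3.4), np.float64(7.0), 0, 0, 0],
[0, 0, np.float64(-3.2), np.float64(7.1), 0, 0, 0],
[0, 0, np.float64(-2.8), np.float64(7.2), 0, 0, 0],
[0, 0, np.float64(-2.7), np.float64(7.3), 0, 0, 0]
--
[0, 0, np.float64(-2.4), np.float64(7.3), 0, 0, 0],
[0, 0, np.float64(-2.1), np.float64(7.5), 0, 0, 0],
[0, 0, np.float64(-1.8), np.float64(7.5), 0, 0, 0],
[0, 0, np.float64(-1.6), np.float64(7.6), 0, 0, 0],
[0, 0, np.float64(-1.4), np.float64(7.6), 0, 0, 0],
[0, 0, np.float64(-1.0), np.float64(7.7), 0, 0, 0],
[0, 0, np.float64(-0.8), np.float64(7.7), 0, 0, 0],
[0, 0, np.float64(-0.5), np.float64(7.7), 0, 0, 0]
--
```

>>> jog_arm(deltas=[[0,0,0,0,0,0,0],[0,0,0,0,0,0,0],[0,0,0,0,0,0,0],[0,0,0,0,0,0,0],[0,0,0,0,0,0,0],[0,0,-5,2,0,0,0],[0,0,-5,2,0,0,0],[0,0,0,0,0,0,0]], squeeze=20)

```text
t: 32.8
ee_pos: [0.5679, 0.0904, 0.2998]
tool_rot: [2.189, 2.237, 0.0]
wrist_force: [-2.9, -0.3, 2.7]
gripper_width: 0.0092
```

Run:
```python
from h import *
from rig import get_obs
o=get_obs();print(o['t'],o['ee_pos'],o['wrist_force'],o['gripper_width'])
arc(1.1213-.049,-.0117,32)
```

```text
32.8 [0.56793048 0.09037023 0.2997951 ] [-2.87641468 -0.3394957   2.72622453] 0.009211732134714849
[0, 0, np.float64(-6.7), np.float64(3.4), 0, 0, 0],
[0, 0, np.float64(-6.6), np.float64(3.6), 0, 0, 0],
[0, 0, np.float64(-6.5), np.float64(3.8), 0, 0, 0],
[0, 0, np.float64(-6.3), np.float64(4.0), 0, 0, 0],
[0, 0, np.float64(-6.2), np.float64(4.3), 0, 0, 0],
[0, 0, np.float64(-6.0), np.float64(4.4), 0, 0, 0],
[0, 0, np.float64(-5.9), np.float64(4.7), 0, 0, 0],
[0, 0, np.float64(-5.7), np.float64(4.8), 0, 0, 0]
--
[0, 0, np.float64(-5.5), np.float64(5.0), 0, 0, 0],
[0, 0, np.float64(-5.4), np.float64(5.3), 0, 0, 0],
[0, 0, np.float64(-5.2), np.float64(5.4), 0, 0, 0],
[0, 0, np.float64(-5.0), np.float64(5.5), 0, 0, 0],
[0, 0, np.float64(-4.9), np.float64(5.8), 0, 0, 0],
[0, 0, np.float64(-4.6), np.float64(5.9), 0, 0, 0],
[0, 0, np.float64(-4.4), np.float64(6.0), 0, 0, 0],
[0, 0, np.float64(-4.2), np.float64(6.2), 0, 0, 0]
--
[0, 0, np.float64(-4.0), np.float64(6.4), 0, 0, 0],
[0, 0, np.float64(-3.8), np.float64(6.4), 0, 0, 0],
[0, 0, np.float64(-3.6), np.float64(6.6), 0, 0, 0],
[0, 0, np.float64(-3.3), np.float64(6.7), 0, 0, 0],
[0, 0, np.float64(-3.1), np.float64(6.9), 0, 0, 0],
[0, 0, np.float64(-2.9), np.float64(6.9), 0, 0, 0],
[0, 0, np.float64(-2.6), np.float64(7.0), 0, 0, 0],
[0, 0, np.float64(-2.4), np.float64(7.1), 0, 0, 0]
--
[0, 0, np.float64(-2.2), np.float64(7.2), 0, 0, 0],
[0, 0, np.float64(-1.9), np.float64(7.2), 0, 0, 0],
[0, 0, np.float64(-1.7), np.float64(7.3), 0, 0, 0],
[0, 0, np.float64(-1.4), np.float64(7.4), 0, 0, 0],
[0, 0, np.float64(-1.1), np.float64(7.4), 0, 0, 0],
[0, 0, np.float64(-1.0), np.float64(7.4), 0, 0, 0],
[0, 0, np.float64(-0.6), np.float64(7.5), 0, 0, 0],
[0, 0, np.float64(-0.4), np.float64(7.5), 0, 0, 0]
--
```

>>> jog_arm(deltas=[[0,0,-6.7,3.4,0,0,0],[0,0,-6.6,3.6,0,0,0],[0,0,-6.5,3.8,0,0,0],[0,0,-6.3,4,0,0,0],[0,0,-6.2,4.3,0,0,0],[0,0,-6,4.4,0,0,0],[0,0,-5.9,4.7,0,0,0],[0,0,-5.7,4.8,0,0,0]])

```text
t: 33.6
ee_pos: [0.5183, 0.0891, 0.2659]
tool_rot: [2.189, 2.237, 0.001]
wrist_force: [1.4, 2.8, 0.4]
gripper_width: 0.0091
```

>>> jog_arm(deltas=[[0,0,-5.5,5,0,0,0],[0,0,-5.4,5.3,0,0,0],[0,0,-5.2,5.4,0,0,0],[0,0,-5,5.5,0,0,0],[0,0,-4.9,5.8,0,0,0],[0,0,-4.6,5.9,0,0,0],[0,0,-4.4,6,0,0,0],[0,0,-4.2,6.2,0,0,0]])

```text
t: 34.4
ee_pos: [0.4796, 0.0879, 0.2204]
tool_rot: [2.189, 2.237, 0.001]
wrist_force: [-0.6, 6.4, -0.1]
gripper_width: 0.0092
```

>>> jog_arm(deltas=[[0,0,-4,6.4,0,0,0],[0,0,-3.8,6.4,0,0,0],[0,0,-3.6,6.6,0,0,0],[0,0,-3.3,6.7,0,0,0],[0,0,-3.1,6.9,0,0,0],[0,0,-2.9,6.9,0,0,0],[0,0,-2.6,7,0,0,0],[0,0,-2.4,7.1,0,0,0]])

```text
t: 35.2
ee_pos: [0.4538, 0.0871, 0.1659]
tool_rot: [2.19, 2.238, -0.001]
wrist_force: [-3.3, 7.4, -0.7]
gripper_width: 0.009
```

```bash
python3 hd.py
```

```text
35.2 [0.45382487 0.08706465 0.16589273] [ 2.19036483e+00  2.23801701e+00 -6.64853643e-04] [2.19687171 2.24574244 0.        ] [-3.29408923  7.37237553 -0.69711933] 0.009020316247684053
wrist 10095 theta [0.272 0.288 0.38  0.696 0.731] [[0.4453, 0.0484, 0.18], [0.4608, 0.116, 0.2092], [0.5119, 0.1405, 0.2686]]
top 317 theta [0.811 0.848 0.871 0.898 0.924] [[0.5113, 0.0569, 0.2682], [0.5292, 0.0923, 0.2923], [0.5448, 0.1247, 0.2963]]
scene 620 theta [0.266 0.387 0.812 0.87  0.918] [[0.4456, 0.059, 0.1782], [0.5164, 0.0962, 0.2866], [0.5432, 0.1365, 0.2942]]
```

>>> jog_arm(deltas=[[0,0,-2.2,7.2,0,0,0],[0,0,-1.9,7.2,0,0,0],[0,0,-1.7,7.3,0,0,0],[0,0,-1.4,7.4,0,0,0],[0,0,-1.1,7.4,0,0,0],[0,0,-1,7.4,0,0,0],[0,0,-0.5,4,0,0,0],[0,0,-0.3,3,0,0,0]])

```text
t: 36.15
ee_pos: [0.4434, 0.0864, 0.1146]
tool_rot: [2.191, 2.239, -0.003]
wrist_force: [-5.8, 8.2, -2.6]
gripper_width: 0.0095
```

>>> jog_arm(deltas=[[0,0,-0.2,2.5,0,0,0],[0,0,0,2,0,0,0],[0,0,0,1.5,0,0,0],[0,0,0,1,0,0,0],[0,0,0,1,0,0,0],[0,0,0,0,0,0,0],[0,0,0,0,0,0,0],[0,0,0,0,0,0,0]])

```text
t: 36.95
ee_pos: [0.4428, 0.0863, 0.1065]
tool_rot: [2.192, 2.24, -0.004]
wrist_force: [-6.4, 8.4, -4.5]
gripper_width: 0.0095
```

>>> jog_arm(deltas=[[0,0,0,1,0,0,0],[0,0,0,1,0,0,0],[0,0,0,1,0,0,0],[0,0,0,1,0,0,0],[0,0,0,0,0,0,0],[0,0,0,0,0,0,0],[0,0,0,0,0,0,0],[0,0,0,0,0,0,0]])

```text
t: 37.75
ee_pos: [0.4429, 0.0859, 0.104]
tool_rot: [2.191, 2.24, -0.005]
wrist_force: [-15.1, 3.3, 22.6]
gripper_width: 0.0092
```

```bash
cat > lid.py <<'E'
from h import *
from rig import get_obs
o=get_obs();print(o['t'],o['ee_pos'],o['wrist_force'],o['gripper_width'])
def pl(P):
    m=(P[...,2]>.125)&(P[...,2]<.18)&(P[...,0]>.50)&(P[...,0]<.65)&(((P[...,1]>.16)&(P[...,1]<.235)))
    q=P[m]; A=np.c_[q[:,0]-.6635,q[:,1],np.ones(len(q))]
    for _ in range(3):
        c=np.linalg.lstsq(A,q[:,2],rcond=None)[0]; k=abs(A@c-q[:,2])<.004; A,q=A[k],q[k]
    return len(q),c.round(4)
for n in('top','scene'):
    print(n,'start',pl(load(n+'0.npz')[1]),'now',pl(snap(n)[1]))
E
python3 lid.py
```

```text
37.75 [0.44286618 0.0859236  0.10403784] [-15.11847617   3.33938131  22.62721954] 0.00920210015864661
top start (1182, array([-0.0041, -0.0339,  0.1477])) now (1174, array([-0.0074, -0.0266,  0.1459]))
scene start (1466, array([-0.0013, -0.0306,  0.1474])) now (1472, array([ 0.    , -0.0275,  0.1469]))
```

>>> jog_arm(deltas=[[0,0,0,-2,0,0,0],[0,0,0,0,0,0,0],[0.3,0,0,0,0,0,0],[0.3,0,0,0,0,0,0],[0.3,0,0,0,0,0,0],[0.3,0,0,0,0,0,0],[0.3,0,0,-5,0,0,0],[0.3,0,0,-10,0,0,0]])

```text
t: 38.65
ee_pos: [0.4447, 0.0861, 0.1209]
tool_rot: [2.189, 2.237, -0.001]
wrist_force: [0.0, 0.0, 0.2]
gripper_width: 0.0275
```

>>> jog_arm(deltas=[[0.3,0,0,-20,0,0,0],[0.3,0,0,-30,0,0,0],[0.3,0,0,-30,0,0,0],[0.3,0,0,-30,0,0,0],[0.3,0,-20,-30,0,0,0],[0.3,0,-30,-10,0,0,0],[0.3,0,0,0,0,0,0],[0.3,0,0,0,0,0,0]])

```text
t: 39.45
ee_pos: [0.3938, 0.0863, 0.2712]
tool_rot: [2.188, 2.236, 0.003]
wrist_force: [0.1, 0.5, 0.8]
gripper_width: 0.0281
```

```bash
python3 lid.py
python3 - <<'E'
from h import *
im,P,d=snap('top','pics/end.png')
h=(P[...,2]>.112)&(P[...,2]<.145)&(P[...,0]>.42)&(P[...,0]<.452)&(P[...,1]>.05)&(P[...,1]<.13)
print('handle',h.sum(),np.percentile(P[h],[2,50,98],axis=0).round(4).tolist() if h.any() else '')
E
```

```text
39.45 [0.39378086 0.0863204  0.27118485] [0.10754314 0.45867179 0.76749025] 0.02814154347330686
top start (1182, array([-0.0041, -0.0339,  0.1477])) now (1207, array([-0.0026, -0.0232,  0.1459]))
scene start (1466, array([-0.0013, -0.0306,  0.1474])) now (1469, array([-0.0002, -0.0273,  0.1468]))
handle 56 [[0.4399, 0.0525, 0.1264], [0.4446, 0.0946, 0.1296], [0.4479, 0.1288, 0.1346]]
```

View pics/end.png

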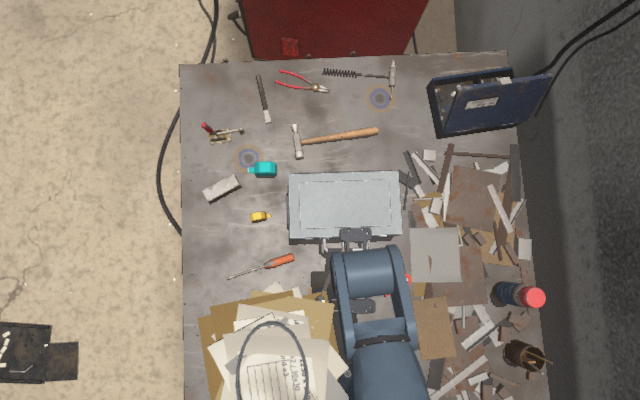

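The final view shows the lid shut (289–403, 172–242). Hammer, tube and decoys are where they were, the tape is no longer on the bench, and the robot is clear. Lid slope and height match the start, so I'm handing in.

```bash
python3 -c "
from rig import *
sign_off()"
```

```text
the job is handed in; nothing more can be done
```

I finished the job and handed it in at about t = 39.5 s of the 72 s allowed. No verdict was reported, so everything below is from my own checks.

- **Opening:** I raised the lid until the stay locked at about 1.25–1.26 rad, letting the spring pull it in for the last 0.03 rad. The two bars then read 40.6° and 40.7°.
- **Tape:** I lowered it into the left part of the chest and released it about 11 mm above the floor. It stood with its top 49 mm below the rim, as expected.
- **Breaking the stay:** I pressed the knuckle with shut fingers; readings between moves were about 2–4 N. The bars ended about 0.83 rad out of line, and the lid held at about 1.1 rad.
- **Closing:** I lowered the lid by its handle at about 0.35 rad/s, then let go and backed off. At the end its slope and height matched the starting pictures to within about 2 mm, and wrist force was under 1 N.

**Forces worth knowing:**
- About 27 N upward while lowering the tape; I never found out what touched. Raising 6 mm cleared it.
- About 29 N, mostly along the lid, at the handle during opening. The stay was still unlocked then.
- About 27 N (23 N of it vertical) when the shut lid was pressed onto its stop.

**Not confirmed:**
- **Stay readings:** some later readings of the lower bar were off because the gripper blocked the camera.
- **Foot pin:** I did not measure its movement directly.
- **Spanner and magnet:** the arm mostly hid them in the last picture. Both were in place when last seen, and nothing came down to bench height near them.

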